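Gauge the bored corner blocks and load the good ones on the glue-up plate

TASK

Take the pin gauge from its stand, dip its pin into the little white wax pot so that it will not stick, then try its pin in the hole of every painted corner block on the bench, in the order red, yellow, green, blue (some colours may be missing): press it square on the middle of the hole for a moment, and where it drops in, let it go well down. Then set each block that took the pin flat, hole up and centred on a seat of its own on the aluminium plate so that it holds that seat's brass sensing pin down, put each block that refused it in the grey scrap tray, and stand the gauge back in its stand with its collar down on the wood. Do not knock over the glue bottle.

Things in the scene. Friction and masses are not known exactly. Their poses are not given: they have to be found in the camera images.
- red_a: Wooden block, red ends, 60 (x) x 44 (y) x 40 mm, 90 g, slides easily; origin under its centre. Blind hole 30 mm deep in mid-top: 16.2 mm (takes the 12 mm gauge pin) or 9.5 mm (the pin stops on the mouth); rim bevelled 1 mm. At most one of red_a, red_b is present, else None; the letter tells nothing of the hole.
- red_b: Wooden block, red ends, 60 (x) x 44 (y) x 40 mm, 90 g, slides easily; origin under its centre. Blind hole 30 mm deep in mid-top: 16.2 mm (takes the 12 mm gauge pin) or 9.5 mm (the pin stops on the mouth); rim bevelled 1 mm. At most one of red_a, red_b is present, else None; the letter tells nothing of the hole.
- yellow_a: Wooden block, yellow ends, 60 (x) x 44 (y) x 40 mm, 90 g, slides easily; origin under its centre. Blind hole 30 mm deep in mid-top: 16.2 mm (takes the 12 mm gauge pin) or 9.5 mm (the pin stops on the mouth); rim bevelled 1 mm. At most one of yellow_a, yellow_b is present, else None; the letter tells nothing of the hole.
- yellow_b: Wooden block, yellow ends, 60 (x) x 44 (y) x 40 mm, 90 g, slides easily; origin under its centre. Blind hole 30 mm deep in mid-top: 16.2 mm (takes the 12 mm gauge pin) or 9.5 mm (the pin stops on the mouth); rim bevelled 1 mm. At most one of yellow_a, yellow_b is present, else None; the letter tells nothing of the hole.
- green_a: Wooden block, green ends, 60 (x) x 44 (y) x 40 mm, 90 g, slides easily; origin under its centre. Blind hole 30 mm deep in mid-top: 16.2 mm (takes the 12 mm gauge pin) or 9.5 mm (the pin stops on the mouth); rim bevelled 1 mm. At most one of green_a, green_b is present, else None; the letter tells nothing of the hole.
- green_b: Wooden block, green ends, 60 (x) x 44 (y) x 40 mm, 90 g, slides easily; origin under its centre. Blind hole 30 mm deep in mid-top: 16.2 mm (takes the 12 mm gauge pin) or 9.5 mm (the pin stops on the mouth); rim bevelled 1 mm. At most one of green_a, green_b is present, else None; the letter tells nothing of the hole.
- blue_a: Wooden block, blue ends, 60 (x) x 44 (y) x 40 mm, 90 g, slides easily; origin under its centre. Blind hole 30 mm deep in mid-top: 16.2 mm (takes the 12 mm gauge pin) or 9.5 mm (the pin stops on the mouth); rim bevelled 1 mm. At most one of blue_a, blue_b is present, else None; the letter tells nothing of the hole.
- blue_b: Wooden block, blue ends, 60 (x) x 44 (y) x 40 mm, 90 g, slides easily; origin under its centre. Blind hole 30 mm deep in mid-top: 16.2 mm (takes the 12 mm gauge pin) or 9.5 mm (the pin stops on the mouth); rim bevelled 1 mm. At most one of blue_a, blue_b is present, else None; the letter tells nothing of the hole.
- gauge: Pin gauge, 90 g, standing pin down in its wooden stand at the start. Origin at the pin's tip, z up along the gauge. From the tip up: steel pin 12 mm dia. 28 mm long (tip bevelled to 9 mm over 1.5 mm), steel collar 28 mm dia. from 28 to 32 mm, orange square handle 18 x 18 mm (sides along x and y) from 32 to 88 mm.
- stand: Dark wooden gauge stand, fixed, 64 x 64 x 34 mm, origin at the centre of its underside; a 16.5 mm through hole in the middle (mouth broken by 2 mm). With the gauge home its collar rests on the stand's top and its tip is 6 mm above the bench.
- stand_mouth (a point): Centre of the stand's hole at its top face, 34 mm above the bench.
- fixture: Fixed aluminium glue-up plate, 240 (x) x 214 (y) x 8 mm, origin at the centre of its underside, with four seats outlined in black, each 66 (x) x 50 (y) mm, at x = +-47.5, y = +-42.5 mm, a brass sensing pin in the middle of each. No raised fences.
- seat1 (a point): Centre of seat 1 on the plate's top face (8 mm above the bench), axes as the plate's. A block's x along this x fits the outline.
- pin1 (a joint): Brass sensing pin of seat 1, 10 mm dia.: 0 m when free (standing 4 mm above the plate), 0.004 m when pressed flush. A light spring (about 0.2 to 0.3 N): a block's own weight presses it flush.
- seat2 (a point): Centre of seat 2 on the plate's top face (8 mm above the bench), axes as the plate's. A block's x along this x fits the outline.
- pin2 (a joint): Brass sensing pin of seat 2, 10 mm dia.: 0 m when free (standing 4 mm above the plate), 0.004 m when pressed flush. A light spring (about 0.2 to 0.3 N): a block's own weight presses it flush.
- seat3 (a point): Centre of seat 3 on the plate's top face (8 mm above the bench), axes as the plate's. A block's x along this x fits the outline.
- pin3 (a joint): Brass sensing pin of seat 3, 10 mm dia.: 0 m when free (standing 4 mm above the plate), 0.004 m when pressed flush. A light spring (about 0.2 to 0.3 N): a block's own weight presses it flush.
- seat4 (a point): Centre of seat 4 on the plate's top face (8 mm above the bench), axes as the plate's. A block's x along this x fits the outline.
- pin4 (a joint): Brass sensing pin of seat 4, 10 mm dia.: 0 m when free (standing 4 mm above the plate), 0.004 m when pressed flush. A light spring (about 0.2 to 0.3 N): a block's own weight presses it flush.
- tray: Fixed grey scrap tray, open on top, 220 (x) x 210 (y) x 28 mm outside, walls and floor 5 mm thick, origin at the centre of its underside. It and the plate may swap sides.
- tray_in (a point): Centre of the tray's inner floor, 5 mm above the bench, axes as the tray's.
- wax_pot: Small white open wax pot, fixed, 52 mm across the rim, 35 mm tall, wall 3 mm, floor at most 6 mm above the bench, tapering to a narrower foot; nothing inside. Origin at the centre of its underside.
- glue: White glue bottle with orange cap, 60 mm dia., 170 mm tall, origin at the centre of its underside; only in the way.
Not all that is in view belongs to the job. Leave any purple or turquoise look-alike of the yellow_a alone.

How it is judged (in metres and radians):
On the way, in this order (a step that is already met when the one before it is completed fails the run):
1. the gauge's tip is dipped in the wax pot, at least 8 mm below its rim (z of gauge in the frame of wax_pot below 0.027 m and horizontal distance between gauge and wax_pot below 0.02 m), for 0.1 s.
2. the gauge has been tried in the red block's hole (at least 12 mm in if it fits; else pressed on the mouth within 6 mm of its middle with over 0.5 N) (((z of gauge in the frame of red_a below 0.028 m and horizontal distance between gauge and red_a below 0.006 m) or (z of gauge in the frame of red_b below 0.044 m and horizontal distance between gauge and red_b below 0.006 m and contact force between gauge and red_b above 0.5 N))), for 0.15 s.
3. the gauge has been tried in the yellow block's hole (at least 12 mm in if it fits; else pressed on the mouth within 6 mm of its middle with over 0.5 N) (((z of gauge in the frame of yellow_a below 0.044 m and horizontal distance between gauge and yellow_a below 0.006 m and contact force between gauge and yellow_a above 0.5 N) or (z of gauge in the frame of yellow_b below 0.028 m and horizontal distance between gauge and yellow_b below 0.006 m))), for 0.15 s.
4. the gauge has been tried in the green block's hole (at least 12 mm in if it fits; else pressed on the mouth within 6 mm of its middle with over 0.5 N) (((z of gauge in the frame of green_a below 0.044 m and horizontal distance between gauge and green_a below 0.006 m and contact force between gauge and green_a above 0.5 N) or (z of gauge in the frame of green_b below 0.028 m and horizontal distance between gauge and green_b below 0.006 m))), for 0.15 s.
5. the gauge has been tried in the blue block's hole (at least 12 mm in if it fits; else pressed on the mouth within 6 mm of its middle with over 0.5 N) (((z of gauge in the frame of blue_a below 0.028 m and horizontal distance between gauge and blue_a below 0.006 m) or (z of gauge in the frame of blue_b below 0.044 m and horizontal distance between gauge and blue_b below 0.006 m and contact force between gauge and blue_b above 0.5 N))), for 0.15 s.
At the end, for the whole second after the job is handed in: Blocks that take the pin lie flat (0.06 rad) within 12 mm of a seat centre, down on the plate (1.5 mm), holding its pin down; those that refuse it lie still in the tray, under 45 mm above its floor; the gauge stands in its stand (6 mm, 0.12 rad), tip 22 mm below its top (((horizontal distance between red_a and seat1 below 0.012 m and z of red_a in the frame of seat1 below 0.0015 m and contact force between red_a and pin1_c0 above 0.05 N) or (horizontal distance between red_a and seat2 below 0.012 m and z of red_a in the frame of seat2 below 0.0015 m and contact force between red_a and pin2_c0 above 0.05 N) or (horizontal distance between red_a and seat3 below 0.012 m and z of red_a in the frame of seat3 below 0.0015 m and contact force between red_a and pin3_c0 above 0.05 N) or (horizontal distance between red_a and seat4 below 0.012 m and z of red_a in the frame of seat4 below 0.0015 m and contact force between red_a and pin4_c0 above 0.05 N)) and angle between each of red_a, yellow_b, green_b, blue_a's own z axis and vertical below 0.06 rad and linear speed of each of red_a, red_b, yellow_a, yellow_b, green_a, green_b, blue_a, blue_b below 0.02 m/s and x of red_b in the frame of tray_in between -0.105 and 0.105 m and y of red_b in the frame of tray_in between -0.1 and 0.1 m and z of each of red_b, yellow_a, green_a, blue_b in the frame of tray_in below 0.045 m and x of yellow_a in the frame of tray_in between -0.105 and 0.105 m and y of yellow_a in the frame of tray_in between -0.1 and 0.1 m and ((horizontal distance between yellow_b and seat1 below 0.012 m and z of yellow_b in the frame of seat1 below 0.0015 m and contact force between yellow_b and pin1_c0 above 0.05 N) or (horizontal distance between yellow_b and seat2 below 0.012 m and z of yellow_b in the frame of seat2 below 0.0015 m and contact force between yellow_b and pin2_c0 above 0.05 N) or (horizontal distance between yellow_b and seat3 below 0.012 m and z of yellow_b in the frame of seat3 below 0.0015 m and contact force between yellow_b and pin3_c0 above 0.05 N) or (horizontal distance between yellow_b and seat4 below 0.012 m and z of yellow_b in the frame of seat4 below 0.0015 m and contact force between yellow_b and pin4_c0 above 0.05 N)) and x of green_a in the frame of tray_in between -0.105 and 0.105 m and y of green_a in the frame of tray_in between -0.1 and 0.1 m and ((horizontal distance between green_b and seat1 below 0.012 m and z of green_b in the frame of seat1 below 0.0015 m and contact force between green_b and pin1_c0 above 0.05 N) or (horizontal distance between green_b and seat2 below 0.012 m and z of green_b in the frame of seat2 below 0.0015 m and contact force between green_b and pin2_c0 above 0.05 N) or (horizontal distance between green_b and seat3 below 0.012 m and z of green_b in the frame of seat3 below 0.0015 m and contact force between green_b and pin3_c0 above 0.05 N) or (horizontal distance between green_b and seat4 below 0.012 m and z of green_b in the frame of seat4 below 0.0015 m and contact force between green_b and pin4_c0 above 0.05 N)) and ((horizontal distance between blue_a and seat1 below 0.012 m and z of blue_a in the frame of seat1 below 0.0015 m and contact force between blue_a and pin1_c0 above 0.05 N) or (horizontal distance between blue_a and seat2 below 0.012 m and z of blue_a in the frame of seat2 below 0.0015 m and contact force between blue_a and pin2_c0 above 0.05 N) or (horizontal distance between blue_a and seat3 below 0.012 m and z of blue_a in the frame of seat3 below 0.0015 m and contact force between blue_a and pin3_c0 above 0.05 N) or (horizontal distance between blue_a and seat4 below 0.012 m and z of blue_a in the frame of seat4 below 0.0015 m and contact force between blue_a and pin4_c0 above 0.05 N)) and x of blue_b in the frame of tray_in between -0.105 and 0.105 m and y of blue_b in the frame of tray_in between -0.1 and 0.1 m and horizontal distance between gauge and stand_mouth below 0.006 m and z of gauge in the frame of stand_mouth below -0.022 m and angle between gauge's own z axis and vertical below 0.12 rad); the robot touches nothing.
It fails at once if the glue bottle is knocked over (angle between glue's own z axis and vertical above 0.6 rad).
Of red_a, red_b only 1 to 1 are there at a start; the rules pass over those that are not, and their reading is None.
Of yellow_a, yellow_b only 1 to 1 are there at a start; the rules pass over those that are not, and their reading is None.
Of green_a, green_b only 1 to 1 are there at a start; the rules pass over those that are not, and their reading is None.
Of blue_a, blue_b only 1 to 1 are there at a start; the rules pass over those that are not, and their reading is None.
Of green_a, green_b, blue_a, blue_b only 3 to 4 are there at a start; the rules pass over those that are not, and their reading is None.
At some moment in a run one of red_a, red_b, yellow_a, yellow_b, green_a, green_b, blue_a, blue_b may be knocked a few centimetres aside while the robot is not near it.
It also fails if it takes over 210 s, if anything falls off the work surface, if the arm or the gripper's body presses on something with over 40 N, if the wrist force passes 120 N, or if a joint passes its speed limit or range.

ROBOT

A 6-joint arm with a two-finger parallel gripper is mounted at the origin on the work surface. World frame = base frame: x ahead of the robot, y to its left, z up, the work surface at z = 0. Lengths are in mm, angles in rad, forces in N, time in s.
With the tool pointing down it reaches from about 300 to 775 mm from the base axis. Payload 14.6 kg.
Tool frame: the origin (TCP) lies on the centre line of the jaws, within the pads' length; the fingertips stand manip.finger_overhang ahead of it and the grasp point (between the pads) lies 11 mm behind it (manip.finger_overhang is the distance from the TCP to the fingertips, in mm); y points along the fingers, x is the direction in which the jaws open and shut, and the axes are right-handed (so a half turn about y gives the same grasp; the last joint's range is limited). The gripper opens to 94 mm and grips with 3 to 60 N. Pads are 16 mm wide; open, the fingers measure 119 mm over their backs; the gripper's body (75 mm by 177 mm) begins 78 mm behind the grasp point.
Start: joints at [1.088, 0.3, 1.521, -0, 1.321, -0.067], TCP at [222.153, 503.127, 213.446] pointing down, gripper open.
Joint ranges: [-3.03, 3.03], [-0.79, 2.21], [0.23, 2.52], [-1.04, 4.18], [0, 3.07], [-2.55, 2.55]. Speed limits (rad/s): [2.22, 2.22, 2.57, 3.14, 3.14, 3.14].

INTERFACE

Orientations are given as [roll, pitch, yaw] about the fixed x, y, z axes, in that order (R = Rz(yaw) Ry(pitch) Rx(roll)).
In Python, from cell import monitor, viewer, ticket, manip gives the robot as it stands.
- The arm moves only by the shell command python3 -m jog 'ROWS' [FORCE]. ROWS is JSON, a list of rows, each an object of numbers: "grip": the finger opening in cm, from 0 to 9.4; "dx", "dy", "dz": the shift along the tool's x, y, z in cm; "spin": the turn about the tool's y in degrees. In form: [{"grip": .., "dx": .., "dy": .., "dz": .., "spin": ..}, ...]. A call has 1 to 20 rows; each row is the pose to reach, as a shift and turn from the pose commanded when the call began, along the tool's axes at that moment; what a row does not reach only later rows make up. A row lasts 1/8 s, in which the tool goes at most 62.5 mm and 10.7 degrees, less where a joint would pass 70% of its speed; a pose out of reach is approached as far as the arm can. A call with a gripper value outside its range is refused whole. The fingers move at their own pace and stop on an object; FORCE is the grip in N (left out, the last holds). Time passes only in rows, so rows that repeat a pose let the fingers close. It gives the time, the measured TCP pose, the force and the opening at its end, in the units of the state.
- monitor.read_state(): the state, without advancing time (a new reading comes with each control period).
- viewer.camera(name): name is "scene" or "top"; returns a dict with "color" (384x512x3 uint8, red, green, blue), "vertical_fov" (degrees; the focal length in pixels is half the picture's height over the tangent of half this angle, whatever the lens; pixels are square), "cx", "cy" (the principal point, pixels), "k1" (the pictures are not rectified: a ray, as slopes to the right and down, at radius r is drawn at 1 + k1 r^2 times it, then the intrinsics apply), "rvec" (rotation vector, rad) and "tvec" (3), from world to camera coordinates, as OpenCV has them. Camera axes: x right, y down, z forward; pixel columns grow to the right and rows downward; lengths in mm; the calibration is good to about 2 mm. A picture is of the moment at which its call begins. There is no depth.
- ticket.sign_off(): hands the job in, once; it reports no verdict.
The state is a dict: "clock": time; "joints": joint angles; "qd": joint speeds; "effort": joint torques, N m; "eef_pos": TCP position; "eef_rot": TCP orientation; "wrist_force": force on the tool from outside, world axes, zero at the start; "moment": the same for the moment, N m; "finger_gap": finger opening in mm.
Only numpy, scipy, OpenCV 4.12 (cv2) and the standard library are available. Lean on these libraries where they do the work, as an engineer would, in place of code of your own. Each camera call takes 0.05 s, during which the arm holds its last target. There are 200 camera calls.

## Working session

There is one attempt and no reset: what is moved stays moved. The work goes in short steps, Python scripts to look and compute and a shell command to move; the robot and the scene stay as the last step left them, time stands still between calls to the robot, and variables do not carry over. Pictures are saved under pics/ and viewed, about 12 in all and at most 16, crops included, and the job is handed in when it is done.

```bash
mkdir -p pics; ls; cat > h.py <<'E'
import numpy as np, cv2
from cell import monitor, viewer, ticket, manip
def K(c):
    h,w=c["color"].shape[:2]; f=h/2/np.tan(np.radians(c["vertical_fov"])/2)
    return np.array([[f,0,c["cx"]],[0,f,c["cy"]],[0,0,1.]]),np.array([c["k1"],0,0,0,0.])
def px2w(c,uv,z):
    k,d=K(c); p=cv2.undistortPoints(np.array(uv,float).reshape(-1,1,2),k,d,None,None).reshape(-1,2)
    R=cv2.Rodrigues(np.array(c["rvec"],float))[0]; t=np.array(c["tvec"],float).ravel()
    o=-R.T@t; out=[]
    for (x,y) in p:
        v=R.T@np.array([x,y,1.]); out.append(o+v*(z-o[2])/v[2])
    return np.array(out)
def w2px(c,P):
    k,d=K(c); return cv2.projectPoints(np.array(P,float).reshape(-1,1,3),np.array(c["rvec"],float),np.array(c["tvec"],float),k,d)[0].reshape(-1,2)
def shot(name,fn=None,crop=None,s=1.5):
    c=viewer.camera(name); im=c["color"][:,:,::-1]
    if fn:
        if crop: x0,y0,x1,y1=crop; im=im[y0:y1,x0:x1]
        cv2.imwrite("pics/"+fn,cv2.resize(im,None,fx=s,fy=s,interpolation=cv2.INTER_CUBIC))
    return c
def save(c,fn):
    import pickle; pickle.dump({k:c[k] for k in c},open(fn,"wb"))
def load(fn):
    import pickle; return pickle.load(open(fn,"rb"))
E
python3 - <<'E'
from h import *
for n in("scene","top"):
    c=shot(n,n+"0.png"); save(c,n+"0.pkl")
    print(n,{k:c[k] for k in c if k!="color"}); R=cv2.Rodrigues(np.array(c["rvec"],float))[0]; print(-R.T@np.array(c["tvec"],float).ravel())
print(monitor.read_state()); print(manip.finger_overhang)
E
```

```text
pics
scene {'vertical_fov': 50.73469051792277, 'cx': 253.41093728203904, 'cy': 194.31552672928805, 'k1': -0.045094919164959016, 'rvec': array([ 1.42405257,  2.17076891, -0.89330972]), 'tvec': array([ 224.17259962, -332.0732396 , 1266.69611266])}
[1108.32852117  260.90002957  684.53202733]
top {'vertical_fov': 46.61063839429675, 'cx': 251.57225963120854, 'cy': 189.5275208355694, 'k1': -0.11864456323113211, 'rvec': array([ 2.26053781, -1.9253531 ,  0.21305524]), 'tvec': array([-77.09052962, 558.95257019, 979.01289647])}
[ 341.54229076  -20.95801075 1076.91541095]
{'clock': 0.1, 'joints': array([ 1.08839847e+00,  3.00392189e-01,  1.52150156e+00, -8.84692640e-06,
        1.32069190e+00, -6.66045627e-02]), 'qd': array([-0.00096055, -0.00261746, -0.00318765,  0.00017506,  0.00119954,
       -0.00026322]), 'effort': array([ 2.97558021e-03, -5.32644975e+01, -3.53283226e+01,  7.09794788e-02,
        2.35300872e-02, -1.02844751e-04]), 'eef_pos': array([222.05912898, 502.94080632, 212.9632476 ]), 'eef_rot': array([-1.57073879e+00,  9.91370713e-04,  1.15500525e+00]), 'wrist_force': array([0.83062135, 0.38609695, 0.69107759]), 'moment': array([-0.0116059 , -0.0289673 ,  0.01026989]), 'finger_gap': 94.10469466924593}
8.0
```

View pics/top0.png

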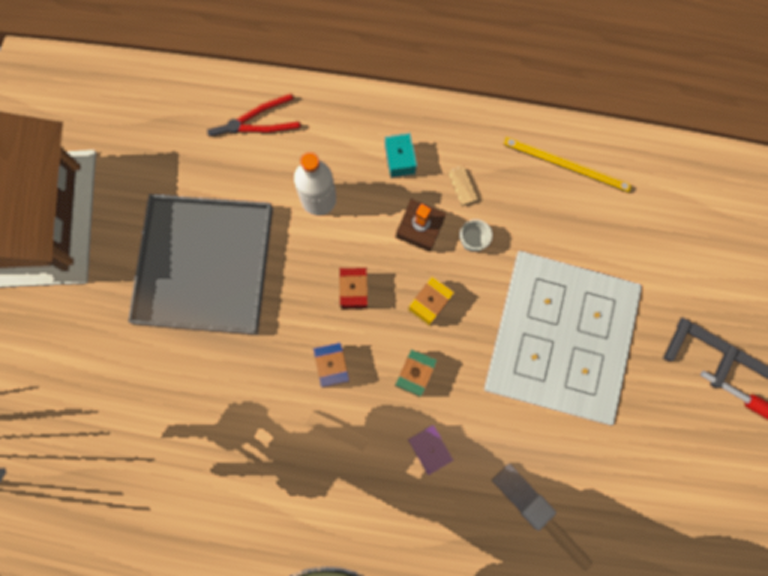

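View pics/scene0.png

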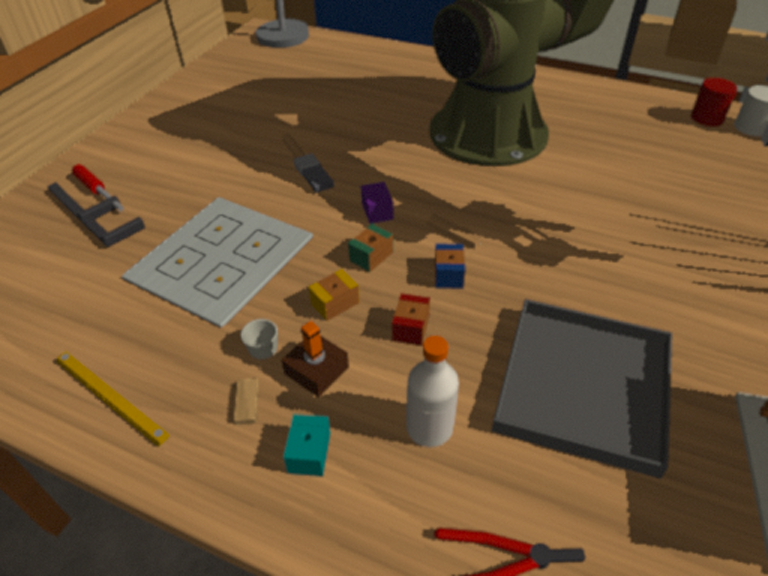

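Top view (1.5x pixels): red (352,287), yellow (432,300), green (416,373), blue (331,365). The stand and gauge are at (421,223), the wax pot at (476,236), glue at (314,185), tray at (203,265) and plate at (563,338). The things I could confuse with blocks are the turquoise one (400,155), the purple one (430,450), and the red pliers and clamp. I'll check with one close crop.

```bash
python3 - <<'E'
from h import *
c=load("top0.pkl"); im=c["color"][:,:,::-1]
cv2.imwrite("pics/crop1.png",cv2.resize(im[125:275,200:350],None,fx=4,fy=4,interpolation=cv2.INTER_CUBIC))
cv2.imwrite("pics/crop2.png",cv2.resize(im[160:290,315:435],None,fx=4.5,fy=4.5,interpolation=cv2.INTER_CUBIC))
E
```

```text
(no output)
```

View pics/crop1.png

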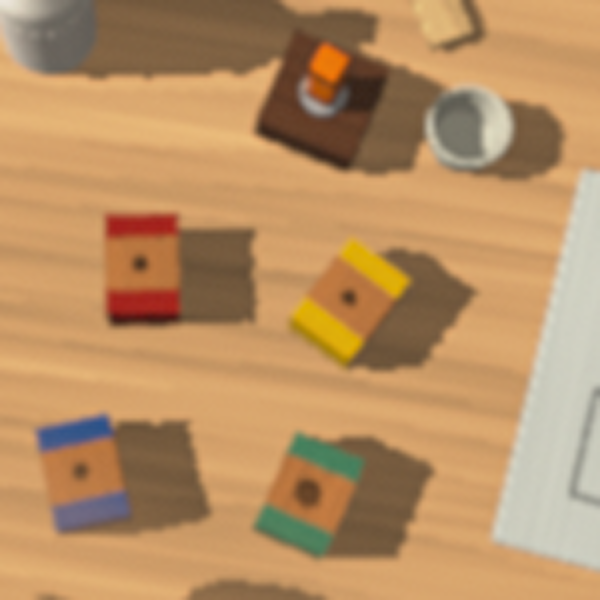

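View pics/crop2.png

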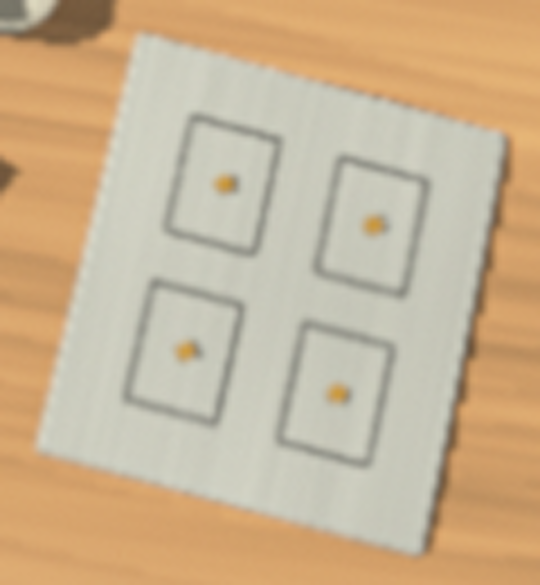

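```bash
cat >> h.py <<'E'
def un(p,x0,y0,s): p=np.array(p,float).reshape(-1,2); return (p+.5)/s-.5+[x0,y0]
def rect(c,uv,z):
    q=px2w(c,uv,z)[:,:2]; ctr=q.mean(0)
    # corners in order: TL,TR,BR,BL
    e1=(q[1]-q[0]+q[2]-q[3])/2; e2=(q[2]-q[1]+q[3]-q[0])/2
    return ctr,np.linalg.norm(e1),np.linalg.norm(e2),np.degrees(np.arctan2(*e1[::-1])),np.degrees(np.arctan2(*e2[::-1]))
E
python3 - <<'E'
from h import *
np.set_printoptions(precision=1,suppress=True)
t=load("top0.pkl"); s=load("scene0.pkl")
C=lambda p:un(p,200,125,4); D=lambda p:un(p,315,160,4.5); S=lambda p:un(p,0,0,1.5)
B={"red":[(106,215),(178,214),(180,316),(108,317)],"yel":[(352,240),(411,280),(348,355),(290,320)],"grn":[(297,433),(364,462),(322,547),(256,521)],"blu":[(37,430),(107,415),(130,512),(57,525)]}
H={"red":((140,263),(412,310)),"yel":((348,297),(335,287)),"grn":((308,490),(373,240)),"blu":((81,471),(451,257))}
for n in B: print(n,*rect(t,C(B[n]),40),"hole",px2w(t,C(H[n][0]),40)[0,:2],px2w(s,S(H[n][1]),40)[0,:2])
print("stand",*rect(t,C([(298,30),(388,68),(350,158),(258,122)]),34))
print("handle top",px2w(t,C((331,57)),94)[0,:2],px2w(s,S((309,327)),94)[0,:2],"collar",px2w(t,C((323,95)),38)[0,:2],px2w(s,S((314,356)),38)[0,:2])
print("pot",px2w(t,C((470,127)),35)[0,:2],px2w(s,S((260,333)),35)[0,:2])
print("pins",px2w(t,D([(226,184),(374,225),(187,351),(337,394)]),12)[:,:2].tolist(),px2w(s,S([(180,262),(219,229),(219,279),(257,244)]),12)[:,:2].tolist())
for q in ([(191,116),(281,137),(255,254),(166,235)],[(341,157),(429,180),(405,296),(316,270)],[(154,280),(243,303),(216,425),(125,403)],[(304,322),(395,345),(369,466),(278,441)]): print(*rect(t,D(q),8))
print("plate",*rect(t,D([(137,33),(509,132),(424,554),(36,448)]),8))
T=lambda p:un(p,0,0,1.5)
print("tray",*rect(t,T([(150,196),(271,205),(257,333),(130,325)]),28))
print("glue",px2w(t,T((310,162)),170)[0,:2],px2w(s,S((435,350)),170)[0,:2])
E
```

```text
red [559.3  51.1] 42.88295740388916 62.18671098456991 -80.01550303289523 -169.30933898264504 hole [560.3  53.1] [559.8  53.4]
yel [558.9 -73.7] 41.209991083620125 60.32455761141852 -114.28928355557699 150.16736499768854 hole [559.6 -72.2] [561.4 -69.4]
grn [442.6 -66.8] 41.6788273348076 55.89272310765796 -103.47459262696731 162.97930495688567 hole [442.8 -65.7] [443.  -60.9]
blu [433.2  65.4] 42.33989196222122 57.455365259591794 -69.61528150509838 -157.5140171377969 hole [432.7  66.3] [432.6  67.9]
stand [683.9 -39.8] 60.29993865491563 63.553579019159265 -103.9538561580523 166.14663048152812
handle top [687.3 -39.7] [684.6 -39.9] collar [682.  -39.5] [687.2 -37.5]
pot [ 677.3 -131.2] [ 679.2 -128.4]
pins [[591.9582332273203, -264.3446606500961], [582.215441194389, -348.08147870828986], [497.87201244257915, -253.25573102912028], [487.2914640876144, -336.6890638416601]] [[585.2890832328409, -345.0149178860361], [490.09727933498436, -333.32112562873374], [593.478618766411, -262.2419074889084], [498.2077899521405, -250.83084135293433]]
[ 592.1 -263.9] 50.45759241016945 68.13268360172641 -93.70396710083153 174.07573978260916
[ 582.8 -348.8] 50.82835494416158 66.15810445442985 -96.58972259885495 173.2313104414676
[ 497.5 -253. ] 50.063212074282994 68.42277398694031 -95.23003694036684 173.71245443046024
[ 488.2 -337.7] 51.21607260758263 66.91847357149246 -96.0184345513714 173.4824486022836
plate [ 540.6 -300.5] 215.39724855997915 238.14451427579718 -96.27725691468986 173.46533667229818
tray [560.6 303.5] 207.45753806709743 217.21888684843825 -84.91451917504443 -174.93784837856506
glue [705.  135.4] [714.8 139.8]
```

The crop confirms the choice: real blocks are red, yellow, green and blue, and only green shows a wide hole. Purple and turquoise are decoys to leave alone.

```bash
cat > to.py <<'E'
import sys; from h import *
from scipy.spatial.transform import Rotation as R
s=monitor.read_state(); r=R.from_euler('xyz',s["eef_rot"])
x,y,z,w=map(float,sys.argv[1:5]); d=r.inv().apply(np.array([x,y,z])-s["eef_pos"])/10
yaw=np.degrees(s["eef_rot"][2]); sp=-((w-yaw+90)%180-90)
print("t",s["clock"],"pos",s["eef_pos"].round(1),"rot",np.degrees(s["eef_rot"]).round(1),"F",np.round(s["wrist_force"],2),"gap",round(s["finger_gap"],1))
print("dx %.2f dy %.2f dz %.2f spin %.1f"%(*d,sp))
E
python3 to.py 685 -39.5 150 76
```

```text
t 0.1 pos [222.1 502.9 213. ] rot [-90.    0.1  66.2] F [0.83 0.39 0.69] gap 94.1
dx -30.92 dy 6.32 dz -64.26 spin -9.8
```

```bash
python3 -m jog '[{"grip":9.4,"dx":-16,"dy":2,"dz":-32,"spin":-5},{"grip":9.4,"dx":-16,"dy":2,"dz":-32,"spin":-5},{"grip":9.4,"dx":-16,"dy":2,"dz":-32,"spin":-9.8},{"grip":9.4,"dx":-30.9,"dy":6.3,"dz":-64.3,"spin":-9.8},{"grip":9.4,"dx":-30.9,"dy":6.3,"dz":-64.3,"spin":-9.8},{"grip":9.4,"dx":-30.9,"dy":6.3,"dz":-64.3,"spin":-9.8},{"grip":9.4,"dx":-30.9,"dy":6.3,"dz":-64.3,"spin":-9.8},{"grip":9.4,"dx":-30.9,"dy":6.3,"dz":-64.3,"spin":-9.8},{"grip":9.4,"dx":-30.9,"dy":6.3,"dz":-64.3,"spin":-9.8},{"grip":9.4,"dx":-30.9,"dy":6.3,"dz":-64.3,"spin":-9.8},{"grip":9.4,"dx":-30.9,"dy":6.3,"dz":-64.3,"spin":-9.8},{"grip":9.4,"dx":-30.9,"dy":6.3,"dz":-64.3,"spin":-9.8},{"grip":9.4,"dx":-30.9,"dy":6.3,"dz":-64.3,"spin":-9.8},{"grip":9.4,"dx":-30.9,"dy":6.3,"dz":-64.3,"spin":-9.8},{"grip":9.4,"dx":-30.9,"dy":6.3,"dz":-64.3,"spin":-9.8},{"grip":9.4,"dx":-30.9,"dy":6.3,"dz":-64.3,"spin":-9.8},{"grip":9.4,"dx":-30.9,"dy":6.3,"dz":-64.3,"spin":-9.8}]' 15; python3 to.py 685 -39.5 68 76; python3 - <<'E'
from h import *
c=shot("scene","s1.png",(120,80,370,300),3); save(c,"s1.pkl")
E
```

```text
clock: 2.22
eef_pos: [685.5, -38.9, 150.7]
eef_rot: [-1.571, 0.0, 1.326]
wrist_force: [0.3, 0.8, -0.4]
finger_gap: 94.0
t 2.225 pos [685.5 -38.9 150.7] rot [-90.   0.  76.] F [ 0.29  0.79 -0.42] gap 94.0
dx -0.07 dy 8.27 dz 0.03 spin 0.0
```

View pics/s1.png

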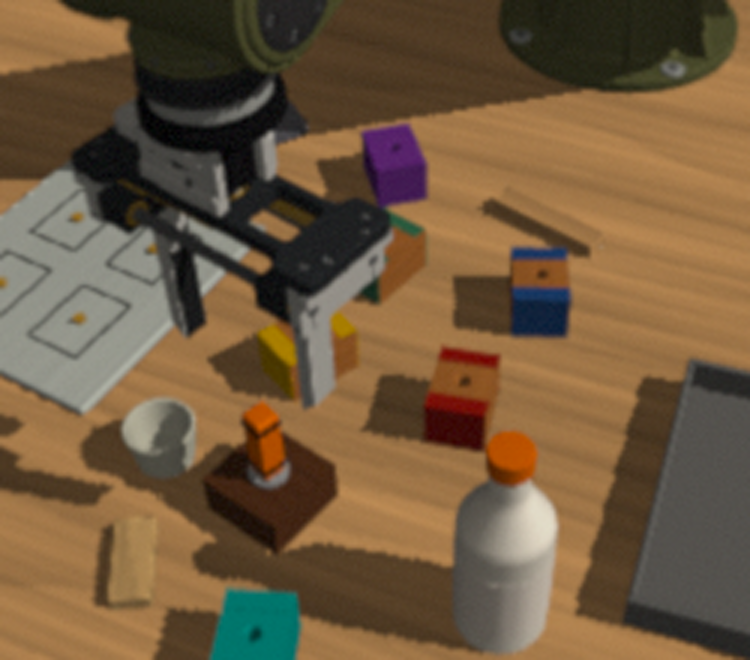

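Picture 5: the open jaws straddle the gauge, with fingertips at about (190,330) and (318,400) in the crop and the handle below at (262,435). I'll compare that with the projection before going down.

```bash
python3 - <<'E'
from h import *
c=load("s1.pkl"); y=np.radians(76); p=np.array([685.5,-38.9]); u=np.array([np.cos(y),np.sin(y)])
P=[np.r_[p+u*o,142.7] for o in(-53,53)]+[[685.5,-38.9,94]]
print((w2px(c,P)-[120,80])*3)
E
```

```text
[[188.59959576 326.35759828]
 [315.58316522 402.29914426]
 [258.28941592 414.92993207]]
```

```bash
python3 -m jog '[{"grip":9.4,"dx":0,"dy":4,"dz":0,"spin":0},{"grip":9.4,"dx":0,"dy":7,"dz":0,"spin":0},{"grip":9.4,"dx":0,"dy":8.3,"dz":0,"spin":0},{"grip":9.4,"dx":0,"dy":8.3,"dz":0,"spin":0},{"grip":1,"dx":0,"dy":8.3,"dz":0,"spin":0},{"grip":1,"dx":0,"dy":8.3,"dz":0,"spin":0},{"grip":1,"dx":0,"dy":8.3,"dz":0,"spin":0},{"grip":1,"dx":0,"dy":8.3,"dz":0,"spin":0},{"grip":1,"dx":0,"dy":8.3,"dz":0,"spin":0},{"grip":1,"dx":0,"dy":8.3,"dz":0,"spin":0},{"grip":1,"dx":0,"dy":8.3,"dz":0,"spin":0},{"grip":1,"dx":0,"dy":8.3,"dz":0,"spin":0}]' 25; python3 to.py 685 -39.5 128 76
```

```text
clock: 3.78
eef_pos: [685.6, -39.3, 67.4]
eef_rot: [-1.571, 0.0, 1.326]
wrist_force: [-0.1, 0.3, -0.4]
finger_gap: 18.0
t 3.775 pos [685.6 -39.3  67.4] rot [-90.   0.  76.] F [-0.06  0.26 -0.42] gap 18.0
dx -0.03 dy -6.06 dz 0.05 spin -0.0
```

```bash
python3 -m jog '[{"dx":0,"dy":-3,"dz":0},{"dx":0,"dy":-6.5,"dz":0},{"dx":0,"dy":-6.5,"dz":0},{"dx":-4.5,"dy":-6.5,"dz":-0.75},{"dx":-8.9,"dy":-6.5,"dz":-1.5},{"dx":-8.9,"dy":-6.5,"dz":-1.5},{"dx":-8.9,"dy":-6.5,"dz":-1.5},{"dx":-8.9,"dy":-6.5,"dz":-1.5}]'; python3 to.py 678.5 -129.5 77.5 76; python3 - <<'E'
from h import *
c=shot("scene","s2.png",(120,120,320,280),4); save(c,"s2.pkl")
c=shot("top"); save(c,"t2.pkl")
E
```

```text
t 3.775 pos [685.6 -39.3  67.4] rot [-90.   0.  76.] F [-0.06  0.26 -0.42] gap 18.0
dx -8.92 dy -1.01 dz -1.50 spin -0.0validation failed for argument at $[0]...
```

View pics/s2.png

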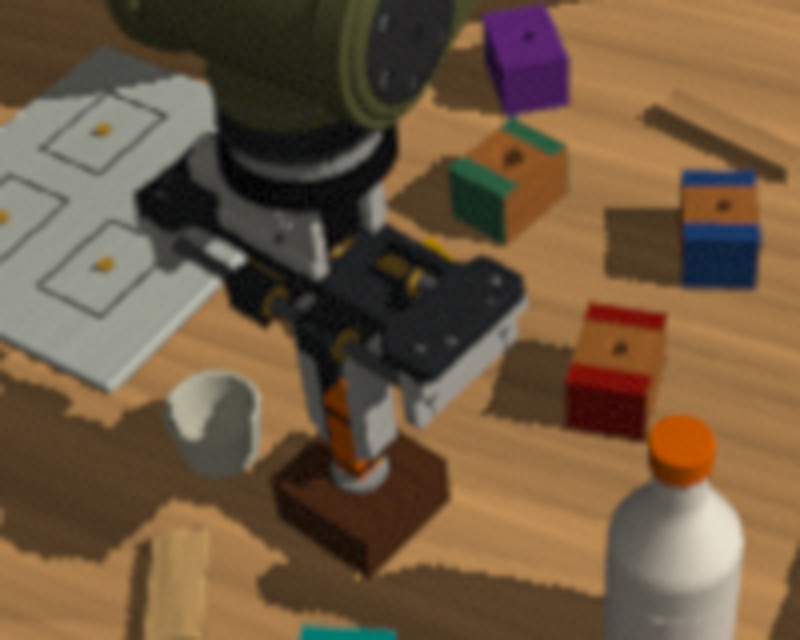

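The jaws hold the handle squarely at (345,425). The move was refused because every row needs all five keys.

```bash
python3 -m jog '[{"grip":1,"dx":0,"dy":-3,"dz":0,"spin":0},{"grip":1,"dx":0,"dy":-6.5,"dz":0,"spin":0},{"grip":1,"dx":0,"dy":-6.5,"dz":0,"spin":0},{"grip":1,"dx":-4.5,"dy":-6.5,"dz":-0.75,"spin":0},{"grip":1,"dx":-8.9,"dy":-6.5,"dz":-1.5,"spin":0},{"grip":1,"dx":-8.9,"dy":-6.5,"dz":-1.5,"spin":0},{"grip":1,"dx":-8.9,"dy":-6.5,"dz":-1.5,"spin":0},{"grip":1,"dx":-8.9,"dy":-6.5,"dz":-1.5,"spin":0},{"grip":1,"dx":-8.9,"dy":-6.5,"dz":-1.5,"spin":0}]'; python3 to.py 678.5 -129.5 77.5 76; python3 - <<'E'
from h import *
c=shot("scene","s3.png",(120,120,320,280),4); save(c,"s3.pkl")
E
```

```text
clock: 5.0
eef_pos: [678.6, -128.3, 132.3]
eef_rot: [-1.571, -0.0, 1.327]
wrist_force: [0.6, -0.0, -0.4]
finger_gap: 17.5
t 5.0 pos [ 678.6 -128.3  132.3] rot [-90.  -0.  76.] F [ 0.64 -0.02 -0.4 ] gap 17.5
dx -0.12 dy 5.48 dz -0.01 spin 0.0
```

View pics/s3.png

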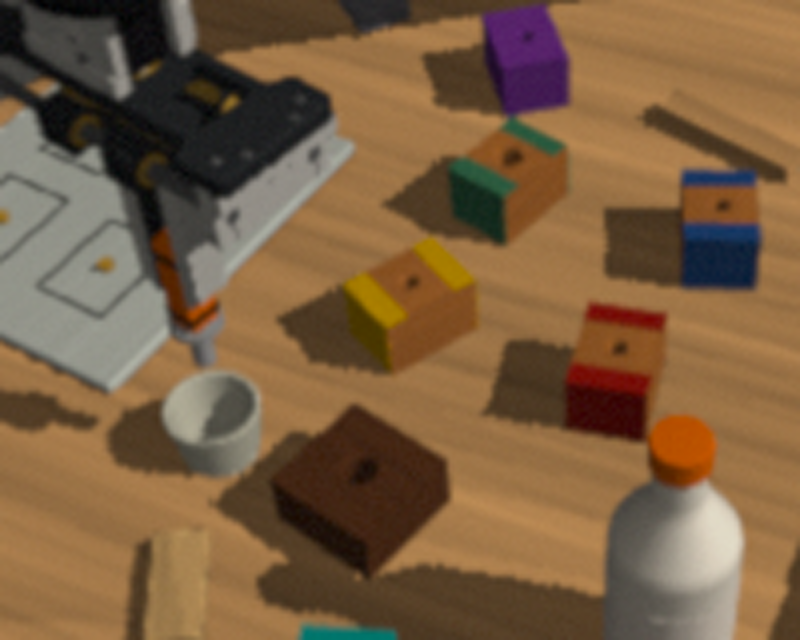

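```bash
python3 - <<'E'
from h import *
np.set_printoptions(precision=1,suppress=True)
c=load("s3.pkl"); A=lambda p:un(p,120,120,4)
print("tip pred px",(w2px(c,[[678.6,-128.3,71]])-[120,120]+.5)*4-.5, "tip xy",px2w(c,A((206,363)),71))
print("stand hole",px2w(c,A((366,468)),34)[:,:2],"holes",px2w(c,A([(620,348),(412,282),(512,157),(724,206)]),40)[:,:2].tolist(),"pot rim",px2w(c,A((212,411)),35))
E
python3 -m jog '[{"grip":1,"dx":0,"dy":3,"dz":0,"spin":0},{"grip":1,"dx":0,"dy":5.5,"dz":0,"spin":0},{"grip":1,"dx":0,"dy":5.5,"dz":0,"spin":0},{"grip":1,"dx":0,"dy":5.5,"dz":0,"spin":0},{"grip":1,"dx":0,"dy":5.5,"dz":0,"spin":0},{"grip":1,"dx":0,"dy":5.5,"dz":0,"spin":0}]'; python3 to.py 560 53 132 100
```

```text
tip pred px [[203.4 362.6]] tip xy [[ 678.3 -126.9   71. ]]
stand hole [[681.8 -36.3]] holes [[560.042552367514, 53.831736198672246], [558.9917905562322, -71.97672603274157], [440.56996465399436, -64.33236677690002], [432.3931349903854, 68.09867199866102]] pot rim [[ 680.9 -128.6   35. ]]
clock: 5.8
eef_pos: [678.8, -129.3, 78.3]
eef_rot: [-1.572, 0.0, 1.326]
wrist_force: [-0.6, -0.6, -0.7]
finger_gap: 18.1
t 5.8 pos [ 678.8 -129.3   78.3] rot [-90.1   0.   76. ] F [-0.57 -0.61 -0.72] gap 18.1
dx 14.81 dy -5.39 dz 15.94 spin -24.0
```

```bash
python3 -m jog '[{"grip":1,"dx":0,"dy":-3,"dz":0,"spin":0},{"grip":1,"dx":0,"dy":-5.4,"dz":0,"spin":0},{"grip":1,"dx":0,"dy":-5.4,"dz":0,"spin":0},{"grip":1,"dx":3.7,"dy":-5.4,"dz":4,"spin":0},{"grip":1,"dx":7.4,"dy":-5.4,"dz":8,"spin":0},{"grip":1,"dx":11.1,"dy":-5.4,"dz":12,"spin":0},{"grip":1,"dx":14.8,"dy":-5.4,"dz":15.9,"spin":0},{"grip":1,"dx":14.8,"dy":-5.4,"dz":15.9,"spin":0},{"grip":1,"dx":14.8,"dy":-5.4,"dz":15.9,"spin":0},{"grip":1,"dx":14.8,"dy":-5.4,"dz":15.9,"spin":0}]'; python3 to.py 560 53 102 76; python3 - <<'E'
from h import *
c=shot("scene","s4.png",(220,120,340,220),6); save(c,"s4.pkl")
E
```

```text
clock: 7.05
eef_pos: [560.5, 52.0, 130.9]
eef_rot: [-1.57, 0.0, 1.325]
wrist_force: [0.5, 0.2, -0.3]
finger_gap: 17.8
t 7.05 pos [560.5  52.  130.9] rot [-90.    0.   75.9] F [ 0.45  0.16 -0.34] gap 17.8
dx 0.09 dy 2.89 dz 0.07 spin -0.1
```

View pics/s4.png

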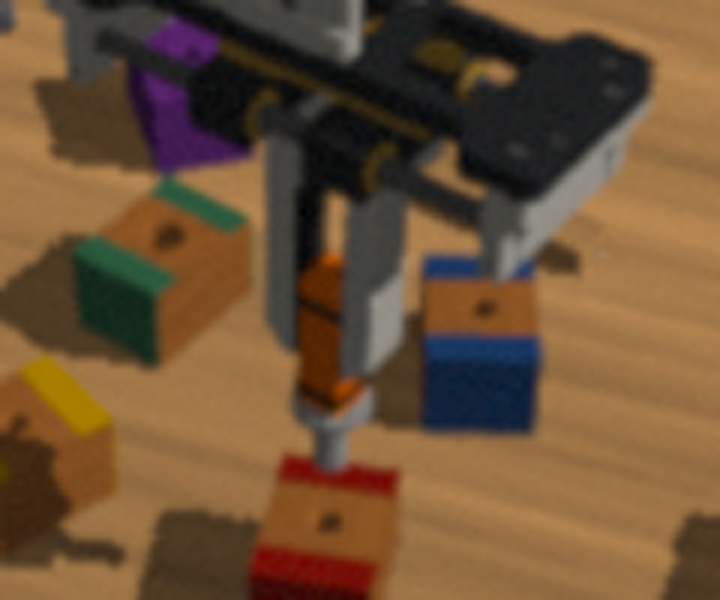

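```bash
python3 - <<'E'
from h import *
c=load("s4.pkl"); A=lambda p:un(p,220,120,6)
print(px2w(c,A((331,466)),69.5),px2w(c,A((330,521)),40))
E
python3 -m jog '[{"grip":1,"dx":0.1,"dy":1.5,"dz":0,"spin":0},{"grip":1,"dx":0.1,"dy":2.5,"dz":0,"spin":0},{"grip":1,"dx":0.1,"dy":2.9,"dz":0,"spin":0},{"grip":1,"dx":0.1,"dy":3.1,"dz":0,"spin":0},{"grip":1,"dx":0.1,"dy":3.1,"dz":0,"spin":0},{"grip":1,"dx":0.1,"dy":3.1,"dz":0,"spin":0}]'; python3 to.py 560 53 102 76
```

```text
[[560.41124068  53.68125509  69.5       ]] [[559.51604124  53.52433364  40.        ]]
clock: 7.85
eef_pos: [560.8, 53.8, 101.1]
eef_rot: [-1.572, -0.0, 1.326]
wrist_force: [-0.8, -0.4, 5.5]
finger_gap: 17.9
t 7.85 pos [560.8  53.8 101.1] rot [-90.1  -0.   76. ] F [-0.77 -0.39  5.49] gap 17.9
dx -0.10 dy -0.09 dz 0.06 spin -0.0
```

```bash
python3 -m jog '[{"grip":1,"dx":0,"dy":0.05,"dz":0,"spin":0},{"grip":1,"dx":0,"dy":0.05,"dz":0,"spin":0},{"grip":1,"dx":0,"dy":-3.2,"dz":0,"spin":0},{"grip":1,"dx":0,"dy":-3.2,"dz":0,"spin":0},{"grip":1,"dx":-4,"dy":-3.2,"dz":-1,"spin":0},{"grip":1,"dx":-8,"dy":-3.2,"dz":-2,"spin":0},{"grip":1,"dx":-12.3,"dy":-3.2,"dz":-2.9,"spin":0},{"grip":1,"dx":-12.3,"dy":-3.2,"dz":-2.9,"spin":0},{"grip":1,"dx":-12.3,"dy":-3.2,"dz":-2.9,"spin":0},{"grip":1,"dx":-12.3,"dy":-3.2,"dz":-2.9,"spin":0}]'; python3 to.py 559.5 -72.5 101 76; python3 - <<'E'
from h import *
c=shot("scene"); save(c,"s5.pkl"); t=shot("top"); save(t,"t5.pkl")
# block centroids by colour, compare with start images
for n,a,b in(("scene",load("scene0.pkl"),c),("top",load("top0.pkl"),t)):
  for col,lo,hi in(("red",(0,150,80),(6,255,255)),("yel",(22,180,110),(30,255,255)),("grn",(65,80,40),(83,255,200)),("blu",(105,100,50),(122,255,255))):
    r=[]
    for k in(a,b):
        m=cv2.inRange(cv2.cvtColor(k["color"],cv2.COLOR_RGB2HSV),lo,hi); m[:, :130 if n=="top" else 180]=0; m[:, 340:]=0; m[:140]=0; m[270:]=0
        v,u=np.nonzero(m); r.append((len(u),u.mean().round(1),v.mean().round(1)))
    print(n,col,r)
cv2.imwrite("pics/s5.png",cv2.resize(c["color"][120:220,190:310,::-1],None,fx=6,fy=6,interpolation=cv2.INTER_CUBIC))
E
```

```text
clock: 9.1
eef_pos: [558.7, -71.5, 132.1]
eef_rot: [-1.57, -0.0, 1.327]
wrist_force: [0.2, -0.6, -0.8]
finger_gap: 17.9
t 9.1 pos [558.7 -71.5 132.1] rot [-90.  -0.  76.] F [ 0.21 -0.56 -0.83] gap 17.9
dx -0.07 dy 3.11 dz -0.10 spin 0.0
scene red [(161, np.float64(273.2), np.float64(208.3)), (163, np.float64(273.1), np.float64(208.3))]
scene yel [(158, np.float64(221.0), np.float64(190.5)), (161, np.float64(220.9), np.float64(190.6))]
scene grn [(119, np.float64(243.4), np.float64(162.0)), (129, np.float64(242.2), np.float64(164.0))]
scene blu [(293, np.float64(299.2), np.float64(180.3)), (299, np.float64(299.2), np.float64(180.3))]
top red [(198, np.float64(235.1), np.float64(192.5)), (204, np.float64(235.2), np.float64(192.8))]
top yel [(212, np.float64(285.8), np.float64(201.3)), (0, np.float64(nan), np.float64(nan))]
top grn [(137, np.float64(276.9), np.float64(248.5)), (0, np.float64(nan), np.float64(nan))]
top blu [(62, np.float64(218.6), np.float64(232.6)), (60, np.float64(218.4), np.float64(232.6))]<stdin>:9: RuntimeWarning: Mean of empty slice.
  ret = ret.dtype.type(ret / rcount)
```

View pics/s5.png

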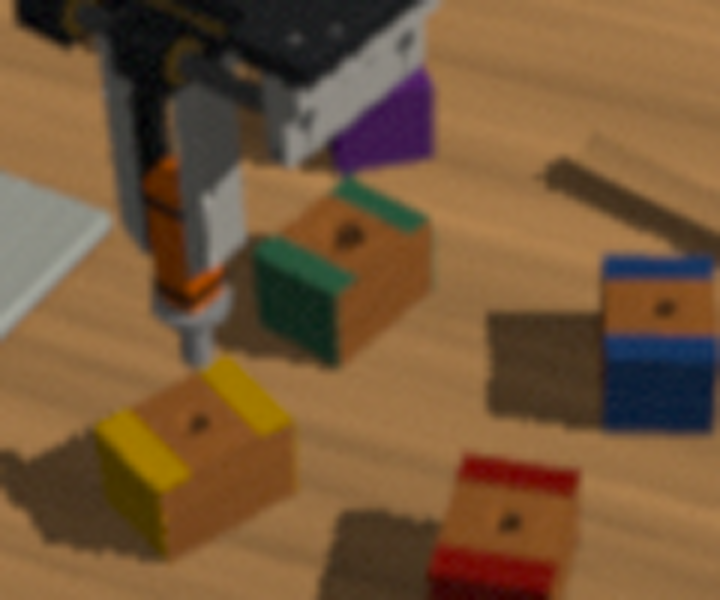

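Yellow's hole is at (198,424), with the pin tip straight above it at (198,362). No block has moved.

```bash
python3 -m jog '[{"grip":1,"dx":-0.05,"dy":1.5,"dz":-0.05,"spin":0},{"grip":1,"dx":-0.05,"dy":2.5,"dz":-0.05,"spin":0},{"grip":1,"dx":-0.05,"dy":3,"dz":-0.05,"spin":0},{"grip":1,"dx":-0.05,"dy":3.2,"dz":-0.05,"spin":0},{"grip":1,"dx":-0.05,"dy":3.2,"dz":-0.05,"spin":0},{"grip":1,"dx":-0.05,"dy":3.2,"dz":-0.05,"spin":0},{"grip":1,"dx":-0.05,"dy":3.2,"dz":-0.05,"spin":0}]'; python3 to.py 442.5 -65.5 132 76
```

```text
clock: 10.07
eef_pos: [559.2, -73.1, 101.1]
eef_rot: [-1.571, -0.0, 1.326]
wrist_force: [-2.4, 0.0, 6.0]
finger_gap: 17.7
t 10.075 pos [559.2 -73.1 101.1] rot [-90.  -0.  76.] F [-2.39  0.02  6.02] gap 17.7
dx -2.09 dy -3.10 dz 11.51 spin -0.0
```

```bash
python3 -m jog '[{"grip":1,"dx":0,"dy":-3.2,"dz":0,"spin":0},{"grip":1,"dx":0,"dy":-3.2,"dz":0,"spin":0},{"grip":1,"dx":-0.7,"dy":-3.2,"dz":4,"spin":0},{"grip":1,"dx":-1.4,"dy":-3.2,"dz":8,"spin":0},{"grip":1,"dx":-2.1,"dy":-3.2,"dz":11.5,"spin":0},{"grip":1,"dx":-2.1,"dy":-3.2,"dz":11.5,"spin":0},{"grip":1,"dx":-2.1,"dy":-3.2,"dz":11.5,"spin":0},{"grip":1,"dx":-2.1,"dy":-3.2,"dz":11.5,"spin":0},{"grip":1,"dx":-2.1,"dy":-3.2,"dz":11.5,"spin":0}]'; python3 to.py 442.5 -65.5 101 76; python3 - <<'E'
from h import *
c=shot("scene"); save(c,"s6.pkl"); 
cv2.imwrite("pics/s6.png",cv2.resize(c["color"][100:220,200:340,::-1],None,fx=5,fy=5,interpolation=cv2.INTER_CUBIC))
E
```

```text
clock: 11.2
eef_pos: [442.7, -65.6, 132.2]
eef_rot: [-1.57, -0.0, 1.326]
wrist_force: [-0.0, -0.1, -1.1]
finger_gap: 18.1
t 11.2 pos [442.7 -65.6 132.2] rot [-90.  -0.  76.] F [-0.   -0.13 -1.07] gap 18.1
dx 0.01 dy 3.12 dz 0.03 spin -0.0
```

View pics/s6.png

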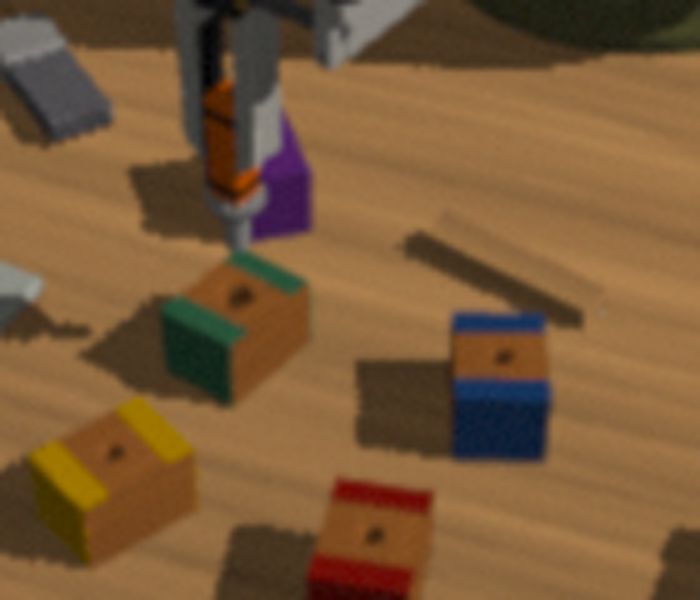

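```bash
python3 - <<'E'
from h import *
c=load("s6.pkl"); A=lambda p:un(p,200,100,5)
print(px2w(c,A((237,247)),70.8),px2w(c,A((242,297)),40)); print((w2px(c,[[442.7,-65.6,70.8],[442.7,-65.6,40]])-[200,100]+.5)*5-.5)
c=load("s5.pkl"); A=lambda p:un(p,190,120,6)
print(px2w(c,A((198,363)),70.8),px2w(c,A((198,424)),40),px2w(c,A((350,236)),40))
E
```

```text
[[440.72340561 -64.88428798  70.8       ]] [[440.63899813 -63.3037338   40.        ]]
[[233.88589797 249.10278438]
 [235.91413524 298.38732492]]
[[557.71609862 -70.1699407   70.8       ]] [[559.37955109 -71.88433328  40.        ]] [[440.43769813 -63.6168644   40.        ]]
```

```bash
python3 -m jog '[{"grip":1,"dx":0.13,"dy":1.5,"dz":0.05,"spin":0},{"grip":1,"dx":0.13,"dy":2.5,"dz":0.05,"spin":0},{"grip":1,"dx":0.13,"dy":2.9,"dz":0.05,"spin":0},{"grip":1,"dx":0.13,"dy":3.2,"dz":0.05,"spin":0},{"grip":1,"dx":0.13,"dy":3.4,"dz":0.05,"spin":0},{"grip":1,"dx":0.13,"dy":3.4,"dz":0.05,"spin":0}]'; python3 to.py 442.5 -64 82 76
```

```text
clock: 12.0
eef_pos: [442.2, -64.3, 98.5]
eef_rot: [-1.571, -0.0, 1.326]
wrist_force: [0.3, -0.2, -0.9]
finger_gap: 17.7
t 12.0 pos [442.2 -64.3  98.5] rot [-90.  -0.  76.] F [ 0.3  -0.17 -0.93] gap 17.7
dx 0.03 dy 1.65 dz -0.02 spin -0.0
```

It is going in with no force. Lowering it well down, then lifting out and moving to blue (432.5, 67).

```bash
python3 -m jog '[{"grip":1,"dx":0,"dy":0.8,"dz":0,"spin":0},{"grip":1,"dx":0,"dy":1.5,"dz":0,"spin":0},{"grip":1,"dx":0,"dy":1.8,"dz":0,"spin":0},{"grip":1,"dx":0,"dy":1.8,"dz":0,"spin":0},{"grip":1,"dx":0,"dy":1.8,"dz":0,"spin":0},{"grip":1,"dx":0,"dy":1.8,"dz":0,"spin":0},{"grip":1,"dx":0,"dy":1.8,"dz":0,"spin":0}]'; python3 to.py 432.5 66.5 132 76
```

```text
clock: 12.88
eef_pos: [442.3, -64.3, 80.6]
eef_rot: [-1.571, 0.0, 1.326]
wrist_force: [-1.0, 1.0, -0.0]
finger_gap: 17.9
t 12.875 pos [442.3 -64.3  80.6] rot [-90.   0.  76.] F [-0.98  0.99 -0.01] gap 17.9
dx 12.45 dy -5.14 dz 4.12 spin -0.0
```

```bash
python3 -m jog '[{"grip":1,"dx":0,"dy":-2.5,"dz":0,"spin":0},{"grip":1,"dx":0,"dy":-5.1,"dz":0,"spin":0},{"grip":1,"dx":0,"dy":-5.1,"dz":0,"spin":0},{"grip":1,"dx":4,"dy":-5.1,"dz":1.4,"spin":0},{"grip":1,"dx":8,"dy":-5.1,"dz":2.8,"spin":0},{"grip":1,"dx":12.4,"dy":-5.1,"dz":4.1,"spin":0},{"grip":1,"dx":12.4,"dy":-5.1,"dz":4.1,"spin":0},{"grip":1,"dx":12.4,"dy":-5.1,"dz":4.1,"spin":0},{"grip":1,"dx":12.4,"dy":-5.1,"dz":4.1,"spin":0}]'; python3 to.py 432.5 66.5 101 76; python3 - <<'E'
from h import *
c=shot("scene"); save(c,"s7.pkl"); 
cv2.imwrite("pics/s7.png",cv2.resize(c["color"][100:220,200:340,::-1],None,fx=5,fy=5,interpolation=cv2.INTER_CUBIC))
E
```

```text
clock: 14.0
eef_pos: [432.5, 65.2, 131.1]
eef_rot: [-1.57, 0.0, 1.325]
wrist_force: [0.3, 0.4, -1.0]
finger_gap: 17.9
t 14.0 pos [432.5  65.2 131.1] rot [-90.    0.   75.9] F [ 0.33  0.41 -1.05] gap 17.9
dx 0.13 dy 3.01 dz 0.03 spin -0.1
```

View pics/s7.png

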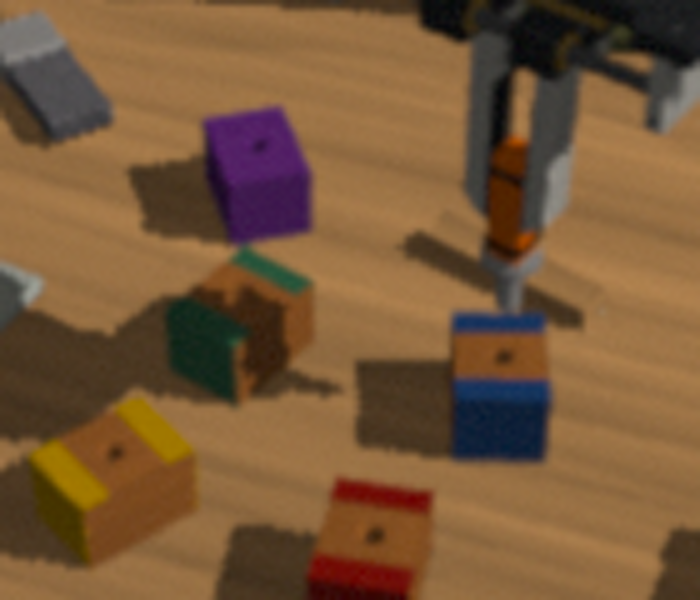

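```bash
python3 - <<'E'
from h import *
c=load("s7.pkl"); A=lambda p:un(p,200,100,5)
print(px2w(c,A((509,309)),69.8),px2w(c,A((504,357)),40))
E
python3 -m jog '[{"grip":1,"dx":0.1,"dy":1.5,"dz":0.05,"spin":0},{"grip":1,"dx":0.1,"dy":2.5,"dz":0.05,"spin":0},{"grip":1,"dx":0.1,"dy":2.9,"dz":0.05,"spin":0},{"grip":1,"dx":0.1,"dy":3.1,"dz":0.05,"spin":0},{"grip":1,"dx":0.1,"dy":3.1,"dz":0.05,"spin":0},{"grip":1,"dx":0.1,"dy":3.1,"dz":0.05,"spin":0},{"grip":1,"dx":0.1,"dy":3.1,"dz":0.05,"spin":0}]'; python3 to.py 684 -38.5 140 76
```

```text
[[432.01841328  67.82968312  69.8       ]] [[432.18951028  67.47218923  40.        ]]
clock: 14.92
eef_pos: [432.4, 66.9, 100.9]
eef_rot: [-1.571, 0.0, 1.326]
wrist_force: [-2.4, -2.3, 7.0]
finger_gap: 18.4
t 14.925 pos [432.4  66.9 100.9] rot [-90.   0.  76.] F [-2.35 -2.27  7.01] gap 18.4
dx -4.14 dy -3.89 dz -26.97 spin -0.0
```

```bash
python3 -m jog '[{"grip":1,"dx":0,"dy":0,"dz":0,"spin":0},{"grip":1,"dx":0,"dy":-4,"dz":0,"spin":0},{"grip":1,"dx":0,"dy":-4,"dz":0,"spin":0},{"grip":1,"dx":-0.8,"dy":-4,"dz":-5,"spin":0},{"grip":1,"dx":-1.6,"dy":-4,"dz":-10,"spin":0},{"grip":1,"dx":-2.4,"dy":-4,"dz":-15,"spin":0},{"grip":1,"dx":-3.2,"dy":-4,"dz":-21,"spin":0},{"grip":1,"dx":-4.1,"dy":-4,"dz":-27,"spin":0},{"grip":1,"dx":-4.1,"dy":-4,"dz":-27,"spin":0},{"grip":1,"dx":-4.1,"dy":-4,"dz":-27,"spin":0},{"grip":1,"dx":-4.1,"dy":-4,"dz":-27,"spin":0},{"grip":1,"dx":-4.1,"dy":-2,"dz":-27,"spin":0},{"grip":1,"dx":-4.1,"dy":-1.5,"dz":-27,"spin":0},{"grip":1,"dx":-4.1,"dy":-1.5,"dz":-27,"spin":0}]'; python3 to.py 684 -38.5 101 76; python3 - <<'E'
from h import *
c=shot("scene"); save(c,"s8.pkl"); 
cv2.imwrite("pics/s8.png",cv2.resize(c["color"][190:270,160:260,::-1],None,fx=7,fy=7,interpolation=cv2.INTER_CUBIC))
E
```

```text
clock: 16.68
eef_pos: [683.9, -38.0, 114.7]
eef_rot: [-1.57, 0.0, 1.326]
wrist_force: [-0.3, -0.1, -0.7]
finger_gap: 18.1
t 16.675 pos [683.9 -38.  114.7] rot [-89.9   0.   76. ] F [-0.27 -0.1  -0.69] gap 18.1
dx -0.05 dy 1.37 dz -0.02 spin -0.0
```

View pics/s8.png

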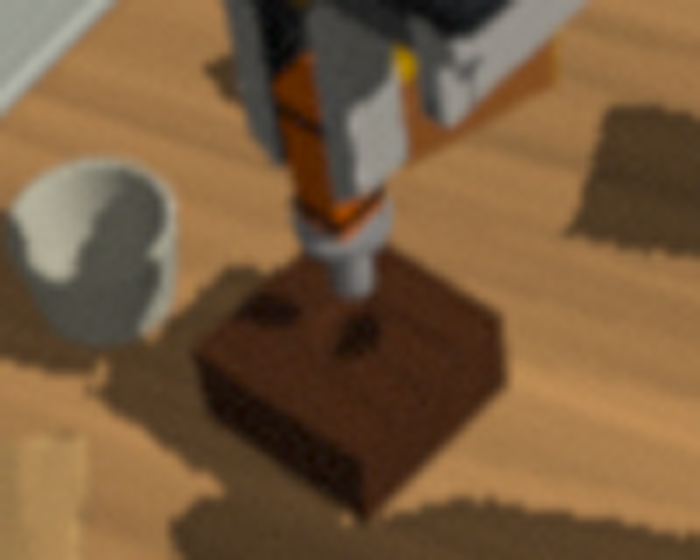

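```bash
python3 - <<'E'
from h import *
c=load("s8.pkl"); A=lambda p:un(p,160,190,7)
print(px2w(c,A((354,293)),53.3),px2w(c,A((358,332)),34)); print((w2px(c,[[683.9,-38,53.3],[683.9,-38,34]])-[160,190]+.5)*7-.5)
E
```

```text
[[683.62328516 -35.53236901  53.3       ]] [[683.00837635 -36.66263582  34.        ]]
[[345.92685302 291.04690724]
 [352.49623059 332.80315937]]
```

```bash
python3 -m jog '[{"grip":1,"dx":-0.1,"dy":1,"dz":0.03,"spin":0},{"grip":1,"dx":-0.1,"dy":2,"dz":0.03,"spin":0},{"grip":1,"dx":-0.1,"dy":2.5,"dz":0.03,"spin":0},{"grip":1,"dx":-0.1,"dy":3,"dz":0.03,"spin":0},{"grip":1,"dx":-0.1,"dy":3,"dz":0.03,"spin":0}]'; python3 to.py 684 -38.5 68 76
```

```text
clock: 17.35
eef_pos: [684.0, -39.3, 85.0]
eef_rot: [-1.571, 0.0, 1.326]
wrist_force: [4.6, -2.8, -4.5]
finger_gap: 17.5
t 17.35 pos [684.  -39.3  85. ] rot [-90.   0.  76.] F [ 4.55 -2.83 -4.49] gap 17.5
dx 0.07 dy 1.70 dz 0.02 spin -0.0
```

```bash
python3 -m jog '[{"grip":1,"dx":-0.03,"dy":0,"dz":-0.12,"spin":0},{"grip":1,"dx":-0.03,"dy":0.6,"dz":-0.12,"spin":0},{"grip":1,"dx":-0.03,"dy":1.2,"dz":-0.12,"spin":0},{"grip":1,"dx":-0.03,"dy":1.7,"dz":-0.12,"spin":0},{"grip":1,"dx":-0.03,"dy":1.75,"dz":-0.12,"spin":0},{"grip":1,"dx":-0.03,"dy":1.75,"dz":-0.12,"spin":0}]'; python3 to.py 684 -38.5 68 76
```

```text
clock: 18.1
eef_pos: [684.8, -39.6, 67.9]
eef_rot: [-1.571, 0.0, 1.326]
wrist_force: [0.3, -0.1, -0.3]
finger_gap: 18.0
t 18.1 pos [684.8 -39.6  67.9] rot [-90.   0.  76.] F [ 0.28 -0.11 -0.27] gap 18.0
dx 0.09 dy -0.01 dz 0.11 spin -0.0
```

```bash
python3 -m jog '[{"grip":3,"dx":0,"dy":0,"dz":0,"spin":0},{"grip":6,"dx":0,"dy":0,"dz":0,"spin":0},{"grip":9.4,"dx":0,"dy":0,"dz":0,"spin":0},{"grip":9.4,"dx":0,"dy":0,"dz":0,"spin":0},{"grip":9.4,"dx":0,"dy":-5,"dz":0,"spin":0},{"grip":9.4,"dx":0,"dy":-10,"dz":0,"spin":0},{"grip":9.4,"dx":0,"dy":-15,"dz":0,"spin":0},{"grip":9.4,"dx":0,"dy":-16,"dz":5,"spin":0},{"grip":9.4,"dx":5,"dy":-16,"dz":10,"spin":0},{"grip":9.4,"dx":10,"dy":-16,"dz":15,"spin":0},{"grip":9.4,"dx":15,"dy":-16,"dz":20,"spin":0},{"grip":9.4,"dx":20,"dy":-16,"dz":20,"spin":0},{"grip":9.4,"dx":25,"dy":-16,"dz":20,"spin":0},{"grip":9.4,"dx":30,"dy":-16,"dz":20,"spin":0},{"grip":9.4,"dx":30,"dy":-16,"dz":20,"spin":0},{"grip":9.4,"dx":30,"dy":-16,"dz":20,"spin":0},{"grip":9.4,"dx":30,"dy":-16,"dz":20,"spin":0}]' 20; python3 - <<'E'
from h import *
t=shot("top"); save(t,"t9.pkl"); s=shot("scene"); save(s,"s9.pkl")
a=cv2.resize(t["color"][120:270,190:350,::-1],None,fx=5,fy=5,interpolation=cv2.INTER_CUBIC)[:600]
cv2.imwrite("pics/t9.png",a)
E
```

```text
clock: 20.23
eef_pos: [563.6, 298.8, 228.3]
eef_rot: [-1.571, -0.0, 1.325]
wrist_force: [0.2, -0.4, 0.8]
finger_gap: 94.3
```

View pics/t9.png

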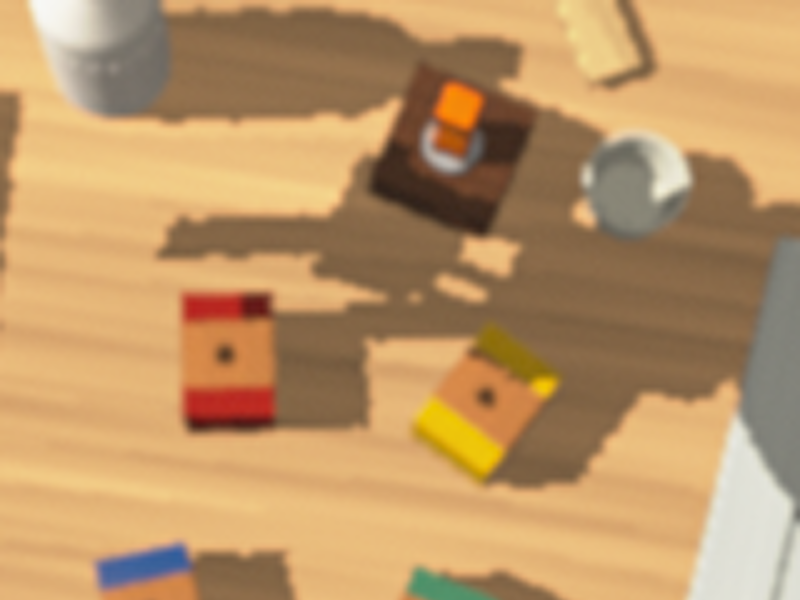

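Gauge is home, with its collar on the stand at (452,148). Red (226,354) and yellow (487,397) are where they were.

```bash
python3 to.py 560 53 100 100.3; python3 - <<'E'
from h import *
t=load("t9.pkl"); C=lambda p:un(p,190,120,5)
print(*rect(t,C([(184,293),(272,292),(276,417),(187,418)]),40)); print(*rect(t,C([(490,322),(562,376),(488,474),(413,422)]),40))
print(px2w(t,C([(226,354),(487,397)]),40),px2w(t,C((460,104)),94),px2w(t,C((452,148)),38))
a=cv2.resize(t["color"][220:275,200:300,::-1],None,fx=7,fy=7,interpolation=cv2.INTER_CUBIC); cv2.imwrite("pics/t9b.png",a)
E
```

```text
t 20.325 pos [563.7 299.  228.4] rot [-90.   -0.   75.9] F [-0.5  -0.24  0.18] gap 93.7
dx -23.95 dy 12.84 dz -5.63 spin -24.4
[560.27932847  50.84814729] 42.17389866766832 61.00608093118437 -80.16759233082733 -168.8446465030388
[558.95385466 -73.88075067] 43.01119837183563 60.37333723988595 -117.48500037754104 151.68366564979266
[[560.29135083  52.65007699  40.        ]
 [559.42082869 -73.14683274  40.        ]] [[683.30928143 -38.4830229   94.        ]] [[679.77151135 -38.85575655  38.        ]]
```

View pics/t9b.png

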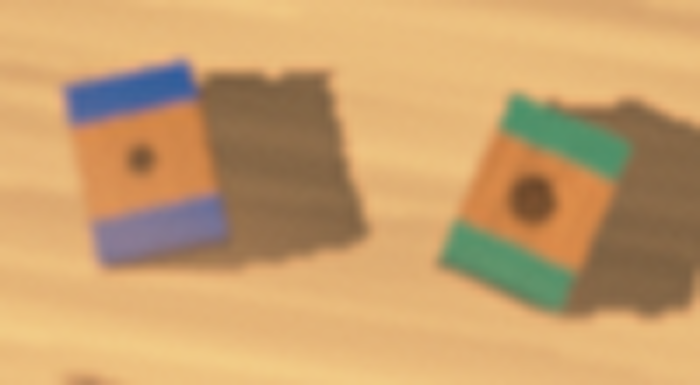

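Blue's hole is at (141,159) and green's at (533,198), both lying flat. Now to red.

```bash
python3 - <<'E'
from h import *
t=load("t9.pkl"); C=lambda p:un(p,200,220,7)
for q,h in(([(64,86),(189,60),(230,242),(102,268)],(141,159)),([(514,93),(634,145),(563,312),(437,264)],(533,198))): print(*rect(t,C(q),40),px2w(t,C(h),40))
E
python3 -m jog '[{"grip":9.4,"dx":-5,"dy":0,"dz":-1,"spin":-6},{"grip":9.4,"dx":-10,"dy":3,"dz":-2.2,"spin":-12},{"grip":9.4,"dx":-15,"dy":6,"dz":-3.4,"spin":-18},{"grip":9.4,"dx":-20,"dy":9,"dz":-4.6,"spin":-24.4},{"grip":9.4,"dx":-24,"dy":12.8,"dz":-5.6,"spin":-24.4},{"grip":9.4,"dx":-24,"dy":12.8,"dz":-5.6,"spin":-24.4},{"grip":9.4,"dx":-24,"dy":12.8,"dz":-5.6,"spin":-24.4},{"grip":9.4,"dx":-24,"dy":12.8,"dz":-5.6,"spin":-24.4},{"grip":9.4,"dx":-24,"dy":12.8,"dz":-5.6,"spin":-24.4}]' 20;python3 to.py 560 52.5 14 100.5
```

```text
[431.59158373  64.79822981] 42.87038661714133 62.11226358875167 -69.08712350986258 -157.89016624517032 [[432.80636775  66.74498616  40.        ]]
[439.30668383 -65.43235087] 43.914889811595295 61.33833842791859 -103.11802950329324 164.9581496411785 [[440.7607281  -63.82201307  40.        ]]
clock: 21.45
eef_pos: [560.0, 54.3, 100.7]
eef_rot: [-1.572, 0.0, 1.753]
wrist_force: [0.1, 0.9, 0.4]
finger_gap: 94.0
t 21.45 pos [560.   54.3 100.7] rot [-90.1   0.  100.4] F [0.07 0.93 0.4 ] gap 94.0
dx -0.18 dy 8.67 dz 0.04 spin -0.1
```

```bash
python3 -m jog '[{"grip":9.4,"dx":-0.15,"dy":4,"dz":0.04,"spin":0},{"grip":9.4,"dx":-0.15,"dy":7,"dz":0.04,"spin":0},{"grip":9.4,"dx":-0.15,"dy":8.6,"dz":0.04,"spin":0},{"grip":9.4,"dx":-0.15,"dy":8.6,"dz":0.04,"spin":0},{"grip":4,"dx":-0.15,"dy":8.6,"dz":0.04,"spin":0},{"grip":4,"dx":-0.15,"dy":8.6,"dz":0.04,"spin":0},{"grip":4,"dx":-0.15,"dy":8.6,"dz":0.04,"spin":0},{"grip":4,"dx":-0.15,"dy":8.6,"dz":0.04,"spin":0},{"grip":4,"dx":-0.15,"dy":8.6,"dz":0.04,"spin":0},{"grip":4,"dx":-0.15,"dy":8.6,"dz":0.04,"spin":0},{"grip":4,"dx":-0.15,"dy":4,"dz":0.04,"spin":0},{"grip":4,"dx":-0.15,"dy":0,"dz":0.04,"spin":0},{"grip":4,"dx":-0.15,"dy":0,"dz":0.04,"spin":0},{"grip":4,"dx":-0.15,"dy":0,"dz":0.04,"spin":0}]' 25;python3 to.py 610.4 308 100 95
```

```text
clock: 23.2
eef_pos: [559.1, 51.9, 99.1]
eef_rot: [-1.57, -0.0, 1.752]
wrist_force: [0.6, 0.6, -1.5]
finger_gap: 43.5
t 23.2 pos [559.1  51.9  99.1] rot [-89.9  -0.  100.4] F [ 0.63  0.59 -1.5 ] gap 43.5
dx 24.26 dy -0.10 dz -9.66 spin 5.4
```

```bash
python3 -m jog '[{"grip":4,"dx":5,"dy":0,"dz":-2,"spin":5},{"grip":4,"dx":10,"dy":0,"dz":-4,"spin":5.4},{"grip":4,"dx":15,"dy":0,"dz":-6,"spin":5.4},{"grip":4,"dx":20,"dy":0,"dz":-8,"spin":5.4},{"grip":4,"dx":24.2,"dy":0,"dz":-9.6,"spin":5.4},{"grip":4,"dx":24.2,"dy":0,"dz":-9.6,"spin":5.4},{"grip":4,"dx":24.2,"dy":0,"dz":-9.6,"spin":5.4},{"grip":4,"dx":24.2,"dy":4,"dz":-9.6,"spin":5.4},{"grip":4,"dx":24.2,"dy":7,"dz":-9.6,"spin":5.4},{"grip":4,"dx":24.2,"dy":7.9,"dz":-9.6,"spin":5.4},{"grip":4,"dx":24.2,"dy":7.9,"dz":-9.6,"spin":5.4},{"grip":4,"dx":24.2,"dy":7.9,"dz":-9.6,"spin":5.4}]';python3 to.py 610.4 308 20 95
```

```text
clock: 24.7
eef_pos: [611.0, 307.1, 22.1]
eef_rot: [-1.572, -0.001, 1.657]
wrist_force: [-0.2, -0.3, -0.6]
finger_gap: 44.0
t 24.7 pos [611.  307.1  22.1] rot [-90.1  -0.   94.9] F [-0.17 -0.29 -0.58] gap 44.0
dx 0.10 dy 0.21 dz 0.05 spin -0.1
```

```bash
python3 -m jog '[{"grip":4,"dx":0,"dy":0.2,"dz":0,"spin":0},{"grip":4,"dx":0,"dy":0.2,"dz":0,"spin":0},{"grip":7,"dx":0,"dy":0.2,"dz":0,"spin":0},{"grip":7,"dx":0,"dy":0.2,"dz":0,"spin":0},{"grip":7,"dx":0,"dy":0.2,"dz":0,"spin":0},{"grip":7,"dx":0,"dy":-5,"dz":0,"spin":0},{"grip":7,"dx":0,"dy":-10,"dz":0,"spin":0},{"grip":7,"dx":0,"dy":-11,"dz":0,"spin":0},{"grip":7,"dx":0,"dy":-11,"dz":0,"spin":0}]';python3 to.py 559.2 -73 100 62; python3 - <<'E'
from h import *
t=shot("top"); save(t,"t10.pkl"); s=shot("scene"); save(s,"s10.pkl")
s0=load("s9.pkl")
for col,lo,hi in(("red",(0,150,80),(6,255,255)),("yel",(22,180,110),(30,255,255)),("grn",(65,80,40),(83,255,200)),("blu",(105,100,50),(122,255,255))):
    r=[]
    for k in(s0,s):
        m=cv2.inRange(cv2.cvtColor(k["color"],cv2.COLOR_RGB2HSV),lo,hi); m[:,:180]=0; m[:140]=0; m[300:]=0
        v,u=np.nonzero(m); r.append((len(u),u.mean().round(1),v.mean().round(1)))
    print(col,r)
E
```

```text
clock: 25.82
eef_pos: [610.4, 307.3, 131.0]
eef_rot: [-1.571, -0.0, 1.658]
wrist_force: [-0.8, 0.2, -0.3]
finger_gap: 70.5
t 25.825 pos [610.4 307.3 131. ] rot [-90.  -0.  95.] F [-0.81  0.24 -0.3 ] gap 70.5
dx -37.44 dy 3.09 dz 8.40 spin 33.0
red [(132, np.float64(275.1), np.float64(207.1)), (272, np.float64(389.4), np.float64(263.6))]
yel [(81, np.float64(228.8), np.float64(185.9)), (73, np.float64(230.4), np.float64(185.4))]
grn [(210, np.float64(237.5), np.float64(182.1)), (230, np.float64(237.5), np.float64(181.8))]
blu [(299, np.float64(299.2), np.float64(180.3)), (298, np.float64(299.1), np.float64(180.3))]
```

```bash
python3 -m jog '[{"grip":7,"dx":-4,"dy":0,"dz":2,"spin":0},{"grip":9.4,"dx":-9,"dy":0,"dz":4,"spin":8},{"grip":9.4,"dx":-14,"dy":0,"dz":5,"spin":16},{"grip":9.4,"dx":-19,"dy":0,"dz":6,"spin":24},{"grip":9.4,"dx":-24,"dy":0,"dz":7,"spin":33},{"grip":9.4,"dx":-29,"dy":0,"dz":8,"spin":33},{"grip":9.4,"dx":-34,"dy":1,"dz":8.4,"spin":33},{"grip":9.4,"dx":-37.4,"dy":3,"dz":8.4,"spin":33},{"grip":9.4,"dx":-37.4,"dy":3,"dz":8.4,"spin":33},{"grip":9.4,"dx":-37.4,"dy":3,"dz":8.4,"spin":33},{"grip":9.4,"dx":-37.4,"dy":3,"dz":8.4,"spin":33}]';python3 to.py 559.2 -73 14 62; python3 - <<'E'
from h import *
s=shot("scene"); save(s,"s11.pkl"); s0=load("scene0.pkl")
for k in(s0,s):
    m=cv2.inRange(cv2.cvtColor(k["color"],cv2.COLOR_RGB2HSV),(22,180,60),(30,255,255))[140:225,180:260]; v,u=np.nonzero(m); print(len(u),u.mean(),v.mean(),u.min(),v.max())
E
```

```text
clock: 27.3
eef_pos: [559.3, -71.6, 101.1]
eef_rot: [-1.571, -0.0, 1.083]
wrist_force: [0.4, 0.5, 0.1]
finger_gap: 94.0
t 27.3 pos [559.3 -71.6 101.1] rot [-90.  -0.  62.] F [0.37 0.52 0.11] gap 94.0
dx -0.13 dy 8.71 dz -0.06 spin 0.0
244 37.50819672131148 54.3155737704918 26 71
230 36.97391304347826 54.72608695652174 26 71
```

```bash
python3 -m jog '[{"grip":9.4,"dx":-0.13,"dy":4,"dz":-0.06,"spin":0},{"grip":9.4,"dx":-0.13,"dy":7,"dz":-0.06,"spin":0},{"grip":9.4,"dx":-0.13,"dy":8.6,"dz":-0.06,"spin":0},{"grip":9.4,"dx":-0.13,"dy":8.6,"dz":-0.06,"spin":0},{"grip":4,"dx":-0.13,"dy":8.6,"dz":-0.06,"spin":0},{"grip":4,"dx":-0.13,"dy":8.6,"dz":-0.06,"spin":0},{"grip":4,"dx":-0.13,"dy":8.6,"dz":-0.06,"spin":0},{"grip":4,"dx":-0.13,"dy":8.6,"dz":-0.06,"spin":0},{"grip":4,"dx":-0.13,"dy":8.6,"dz":-0.06,"spin":0},{"grip":4,"dx":-0.13,"dy":8.6,"dz":-0.06,"spin":0},{"grip":4,"dx":-0.13,"dy":4,"dz":-0.06,"spin":0},{"grip":4,"dx":-0.13,"dy":0,"dz":-0.06,"spin":0},{"grip":4,"dx":-0.13,"dy":0,"dz":-0.06,"spin":0},{"grip":4,"dx":-0.13,"dy":0,"dz":-0.06,"spin":0}]' 25;python3 to.py 506.8 343.8 105 95
```

```text
clock: 29.1
eef_pos: [558.6, -73.9, 100.1]
eef_rot: [-1.57, 0.0, 1.082]
wrist_force: [0.6, -0.1, -1.6]
finger_gap: 43.5
t 29.1 pos [558.6 -73.9 100.1] rot [-89.9   0.   62. ] F [ 0.64 -0.11 -1.57] gap 43.5
dx 34.44 dy -0.48 dz 24.20 spin -33.0
```

```bash
python3 -m jog '[{"grip":4,"dx":4.5,"dy":-0.5,"dz":3,"spin":0},{"grip":4,"dx":9,"dy":-0.5,"dz":6,"spin":-8},{"grip":4,"dx":13.5,"dy":-0.5,"dz":9,"spin":-16},{"grip":4,"dx":18,"dy":-0.5,"dz":12,"spin":-24},{"grip":4,"dx":22.5,"dy":-0.5,"dz":15,"spin":-33},{"grip":4,"dx":27,"dy":-0.5,"dz":18,"spin":-33},{"grip":4,"dx":31,"dy":-0.5,"dz":21.5,"spin":-33},{"grip":4,"dx":34.4,"dy":-0.5,"dz":24.2,"spin":-33},{"grip":4,"dx":34.4,"dy":-0.5,"dz":24.2,"spin":-33},{"grip":4,"dx":34.4,"dy":-0.5,"dz":24.2,"spin":-33},{"grip":4,"dx":34.4,"dy":4,"dz":24.2,"spin":-33},{"grip":4,"dx":34.4,"dy":7,"dz":24.2,"spin":-33},{"grip":4,"dx":34.4,"dy":7.9,"dz":24.2,"spin":-33},{"grip":4,"dx":34.4,"dy":7.9,"dz":24.2,"spin":-33},{"grip":4,"dx":34.4,"dy":7.9,"dz":24.2,"spin":-33}]';python3 to.py 506.8 343.8 20 95
```

```text
clock: 30.98
eef_pos: [507.7, 343.3, 23.0]
eef_rot: [-1.572, -0.001, 1.657]
wrist_force: [-1.1, 0.9, -0.2]
finger_gap: 43.8
t 30.975 pos [507.7 343.3  23. ] rot [-90.1  -0.   94.9] F [-1.14  0.93 -0.21] gap 43.8
dx 0.05 dy 0.30 dz 0.09 spin -0.1
```

```bash
python3 -m jog '[{"grip":4,"dx":0,"dy":0.3,"dz":0,"spin":0},{"grip":4,"dx":0,"dy":0.3,"dz":0,"spin":0},{"grip":7,"dx":0,"dy":0.3,"dz":0,"spin":0},{"grip":7,"dx":0,"dy":0.3,"dz":0,"spin":0},{"grip":7,"dx":0,"dy":0.3,"dz":0,"spin":0},{"grip":7,"dx":0,"dy":-5,"dz":0,"spin":0},{"grip":7,"dx":0,"dy":-10,"dz":0,"spin":0},{"grip":7,"dx":0,"dy":-11,"dz":0,"spin":0},{"grip":7,"dx":0,"dy":-11,"dz":0,"spin":0}]';python3 to.py 432.5 66.5 100 111.5; python3 - <<'E'
from h import *
s=shot("scene"); save(s,"s12.pkl"); t=shot("top"); save(t,"t12.pkl")
for k in(load("s9.pkl"),s):
  for lo,hi in(((105,100,50),(122,255,255)),((65,80,40),(83,255,200))):
    m=cv2.inRange(cv2.cvtColor(k["color"],cv2.COLOR_RGB2HSV),lo,hi)[145:215,225:325]; v,u=np.nonzero(m); print(len(u),u.mean(),v.mean(),u.min(),v.max())
E
```

```text
clock: 32.1
eef_pos: [507.1, 343.3, 131.9]
eef_rot: [-1.571, -0.0, 1.658]
wrist_force: [-0.7, 0.5, -0.8]
finger_gap: 70.0
t 32.1 pos [507.1 343.3 131.9] rot [-90.  -0.  95.] F [-0.67  0.52 -0.79] gap 70.0
dx -26.93 dy 3.18 dz 9.83 spin -16.5
299 74.1571906354515 35.2876254180602 66 45
181 17.276243093922652 20.917127071823206 9 33
300 74.18666666666667 35.303333333333335 66 45
153 18.045751633986928 20.673202614379086 9 33
```

```bash
python3 -m jog '[{"grip":7,"dx":-5,"dy":0,"dz":2,"spin":-4},{"grip":9.4,"dx":-10,"dy":0,"dz":4,"spin":-8},{"grip":9.4,"dx":-15,"dy":0,"dz":6,"spin":-12},{"grip":9.4,"dx":-20,"dy":0,"dz":8,"spin":-16.5},{"grip":9.4,"dx":-25,"dy":1,"dz":9.8,"spin":-16.5},{"grip":9.4,"dx":-26.9,"dy":3,"dz":9.8,"spin":-16.5},{"grip":9.4,"dx":-26.9,"dy":3,"dz":9.8,"spin":-16.5},{"grip":9.4,"dx":-26.9,"dy":3,"dz":9.8,"spin":-16.5},{"grip":9.4,"dx":-26.9,"dy":3,"dz":9.8,"spin":-16.5}]';python3 to.py 432.5 66.5 14 111.5
```

```text
clock: 33.33
eef_pos: [433.0, 67.7, 102.2]
eef_rot: [-1.571, 0.0, 1.947]
wrist_force: [-0.5, 0.4, 0.4]
finger_gap: 94.1
t 33.325 pos [433.   67.7 102.2] rot [-90.    0.  111.5] F [-0.55  0.38  0.41] gap 94.1
dx -0.09 dy 8.82 dz 0.09 spin 0.0
```

```bash
python3 -m jog '[{"grip":9.4,"dx":-0.1,"dy":4,"dz":0.1,"spin":0},{"grip":9.4,"dx":-0.1,"dy":7,"dz":0.1,"spin":0},{"grip":9.4,"dx":-0.1,"dy":8.7,"dz":0.1,"spin":0},{"grip":9.4,"dx":-0.1,"dy":8.7,"dz":0.1,"spin":0},{"grip":4,"dx":-0.1,"dy":8.7,"dz":0.1,"spin":0},{"grip":4,"dx":-0.1,"dy":8.7,"dz":0.1,"spin":0},{"grip":4,"dx":-0.1,"dy":8.7,"dz":0.1,"spin":0},{"grip":4,"dx":-0.1,"dy":8.7,"dz":0.1,"spin":0},{"grip":4,"dx":-0.1,"dy":8.7,"dz":0.1,"spin":0},{"grip":4,"dx":-0.1,"dy":8.7,"dz":0.1,"spin":0},{"grip":4,"dx":-0.1,"dy":4,"dz":0.1,"spin":0},{"grip":4,"dx":-0.1,"dy":0,"dz":0.1,"spin":0},{"grip":4,"dx":-0.1,"dy":0,"dz":0.1,"spin":0},{"grip":4,"dx":-0.1,"dy":0,"dz":0.1,"spin":0}]' 25;python3 to.py 514.8 254.2 105 95
```

```text
clock: 35.08
eef_pos: [431.7, 65.5, 101.1]
eef_rot: [-1.57, -0.0, 1.946]
wrist_force: [-0.8, 0.9, -1.0]
finger_gap: 44.1
t 35.075 pos [431.7  65.5 101.1] rot [-89.9  -0.  111.5] F [-0.76  0.86 -0.95] gap 44.1
dx 14.52 dy -0.41 dz -14.64 spin 16.5
```

```bash
python3 -m jog '[{"grip":4,"dx":3,"dy":-0.4,"dz":-3,"spin":4},{"grip":4,"dx":6,"dy":-0.4,"dz":-6,"spin":8},{"grip":4,"dx":9,"dy":-0.4,"dz":-9,"spin":12},{"grip":4,"dx":12,"dy":-0.4,"dz":-12,"spin":16.5},{"grip":4,"dx":14.5,"dy":-0.4,"dz":-14.6,"spin":16.5},{"grip":4,"dx":14.5,"dy":-0.4,"dz":-14.6,"spin":16.5},{"grip":4,"dx":14.5,"dy":-0.4,"dz":-14.6,"spin":16.5},{"grip":4,"dx":14.5,"dy":4,"dz":-14.6,"spin":16.5},{"grip":4,"dx":14.5,"dy":7,"dz":-14.6,"spin":16.5},{"grip":4,"dx":14.5,"dy":8.0,"dz":-14.6,"spin":16.5},{"grip":4,"dx":14.5,"dy":8.1,"dz":-14.6,"spin":16.5},{"grip":4,"dx":14.5,"dy":8.1,"dz":-14.6,"spin":16.5}]';python3 to.py 514.8 254.2 20 95
```

```text
clock: 36.58
eef_pos: [515.5, 253.9, 22.0]
eef_rot: [-1.572, -0.0, 1.657]
wrist_force: [-0.0, 0.1, -1.3]
finger_gap: 43.8
t 36.575 pos [515.5 253.9  22. ] rot [-90.1  -0.   95. ] F [-0.03  0.08 -1.31] gap 43.8
dx 0.03 dy 0.20 dz 0.06 spin -0.0
```

```bash
python3 -m jog '[{"grip":4,"dx":0,"dy":0.2,"dz":0,"spin":0},{"grip":4,"dx":0,"dy":0.2,"dz":0,"spin":0},{"grip":6.5,"dx":0,"dy":0.2,"dz":0,"spin":0},{"grip":6.5,"dx":0,"dy":0.2,"dz":0,"spin":0},{"grip":6.5,"dx":0,"dy":0.2,"dz":0,"spin":0},{"grip":6.5,"dx":0,"dy":-5,"dz":0,"spin":0},{"grip":6.5,"dx":0,"dy":-10,"dz":0,"spin":0},{"grip":6.5,"dx":0,"dy":-11,"dz":0,"spin":0},{"grip":6.5,"dx":0,"dy":-11,"dz":0,"spin":0}]';python3 to.py 441 -64.2 100 76; python3 - <<'E'
from h import *
t=shot("top"); save(t,"t13.pkl")
for k in(load("t9.pkl"),t):
    m=cv2.inRange(cv2.cvtColor(k["color"],cv2.COLOR_RGB2HSV),(65,80,40),(85,255,220))[225:275,255:300]; v,u=np.nonzero(m); print(len(u),u.mean(),v.mean(),u.min(),u.max(),v.min(),v.max())
E
```

```text
clock: 37.7
eef_pos: [514.9, 254.0, 130.7]
eef_rot: [-1.571, -0.0, 1.658]
wrist_force: [0.2, 0.6, -0.4]
finger_gap: 65.1
t 37.7 pos [514.9 254.  130.7] rot [-90.  -0.  95.] F [ 0.22  0.64 -0.35] gap 65.1
dx -31.05 dy 3.07 dz 10.12 spin 19.0
133 21.150375939849624 23.458646616541355 9 33 10 37
130 21.253846153846155 23.23846153846154 10 33 10 37
```

```bash
python3 -m jog '[{"grip":6.5,"dx":-5,"dy":0,"dz":2,"spin":5},{"grip":9.4,"dx":-10,"dy":0,"dz":4,"spin":10},{"grip":9.4,"dx":-15,"dy":0,"dz":6,"spin":15},{"grip":9.4,"dx":-20,"dy":0,"dz":8,"spin":19},{"grip":9.4,"dx":-25,"dy":0,"dz":9,"spin":19},{"grip":9.4,"dx":-31,"dy":1,"dz":10.1,"spin":19},{"grip":9.4,"dx":-31,"dy":3,"dz":10.1,"spin":19},{"grip":9.4,"dx":-31,"dy":3,"dz":10.1,"spin":19},{"grip":9.4,"dx":-31,"dy":3,"dz":10.1,"spin":19},{"grip":9.4,"dx":-31,"dy":3,"dz":10.1,"spin":19}]';python3 to.py 441 -64.2 14 76
```

```text
clock: 39.0
eef_pos: [441.5, -63.1, 101.3]
eef_rot: [-1.571, 0.0, 1.327]
wrist_force: [0.1, -0.2, 0.5]
finger_gap: 94.0
t 39.0 pos [441.5 -63.1 101.3] rot [-90.    0.   76.1] F [ 0.09 -0.19  0.48] gap 94.0
dx -0.12 dy 8.73 dz 0.03 spin 0.1
```

```bash
python3 -m jog '[{"grip":9.4,"dx":-0.1,"dy":4,"dz":0,"spin":0},{"grip":9.4,"dx":-0.1,"dy":7,"dz":0,"spin":0},{"grip":9.4,"dx":-0.1,"dy":8.6,"dz":0,"spin":0},{"grip":9.4,"dx":-0.1,"dy":8.6,"dz":0,"spin":0},{"grip":4,"dx":-0.1,"dy":8.6,"dz":0,"spin":0},{"grip":4,"dx":-0.1,"dy":8.6,"dz":0,"spin":0},{"grip":4,"dx":-0.1,"dy":8.6,"dz":0,"spin":0},{"grip":4,"dx":-0.1,"dy":8.6,"dz":0,"spin":0},{"grip":4,"dx":-0.1,"dy":8.6,"dz":0,"spin":0},{"grip":4,"dx":-0.1,"dy":8.6,"dz":0,"spin":0},{"grip":4,"dx":-0.1,"dy":4,"dz":0,"spin":0},{"grip":4,"dx":-0.1,"dy":0,"dz":0,"spin":0},{"grip":4,"dx":-0.1,"dy":0,"dz":0,"spin":0},{"grip":4,"dx":-0.1,"dy":0,"dz":0,"spin":0}]' 25;python3 to.py 498 -252.7 105 83.6
```

```text
clock: 40.75
eef_pos: [440.6, -64.5, 100.1]
eef_rot: [-1.57, 0.0, 1.326]
wrist_force: [-0.9, 0.5, -0.5]
finger_gap: 43.9
t 40.75 pos [440.6 -64.5 100.1] rot [-89.9   0.   76. ] F [-0.88  0.51 -0.54] gap 43.9
dx -16.86 dy -0.50 dz -10.13 spin -7.6
```

```bash
python3 -m jog '[{"grip":4,"dx":-4,"dy":-0.5,"dz":-2.5,"spin":-4},{"grip":4,"dx":-8,"dy":-0.5,"dz":-5,"spin":-7.6},{"grip":4,"dx":-12,"dy":-0.5,"dz":-7.5,"spin":-7.6},{"grip":4,"dx":-16.9,"dy":-0.5,"dz":-10.1,"spin":-7.6},{"grip":4,"dx":-16.9,"dy":-0.5,"dz":-10.1,"spin":-7.6},{"grip":4,"dx":-16.9,"dy":-0.5,"dz":-10.1,"spin":-7.6},{"grip":4,"dx":-16.9,"dy":4,"dz":-10.1,"spin":-7.6},{"grip":4,"dx":-16.9,"dy":6.5,"dz":-10.1,"spin":-7.6},{"grip":4,"dx":-16.9,"dy":7.3,"dz":-10.1,"spin":-7.6},{"grip":4,"dx":-16.9,"dy":7.3,"dz":-10.1,"spin":-7.6},{"grip":4,"dx":-16.9,"dy":7.3,"dz":-10.1,"spin":-7.6}]';python3 to.py 498 -252.7 23 83.6
```

```text
clock: 42.12
eef_pos: [498.6, -253.1, 29.1]
eef_rot: [-1.572, 0.001, 1.459]
wrist_force: [0.0, 0.3, -0.8]
finger_gap: 43.9
t 42.125 pos [ 498.6 -253.1   29.1] rot [-90.1   0.   83.6] F [ 0.02  0.27 -0.83] gap 43.9
dx 0.03 dy 0.61 dz 0.06 spin -0.0
```

```bash
python3 -m jog '[{"grip":4,"dx":0,"dy":0.3,"dz":0.05,"spin":0},{"grip":4,"dx":0,"dy":0.5,"dz":0.05,"spin":0},{"grip":4,"dx":0,"dy":0.6,"dz":0.05,"spin":0},{"grip":4,"dx":0,"dy":0.6,"dz":0.05,"spin":0}]';python3 to.py 498 -252.7 22 83.6
```

```text
clock: 42.62
eef_pos: [497.7, -253.1, 23.0]
eef_rot: [-1.571, 0.0, 1.459]
wrist_force: [-5.7, 2.8, 12.4]
finger_gap: 43.8
t 42.625 pos [ 497.7 -253.1   23. ] rot [-90.    0.   83.6] F [-5.69  2.8  12.42] gap 43.8
dx 0.04 dy 0.10 dz -0.02 spin -0.0
```

```bash
python3 -m jog '[{"grip":4,"dx":0,"dy":-0.05,"dz":0,"spin":0},{"grip":6.5,"dx":0,"dy":-0.05,"dz":0,"spin":0},{"grip":6.5,"dx":0,"dy":-0.05,"dz":0,"spin":0},{"grip":6.5,"dx":0,"dy":-0.05,"dz":0,"spin":0},{"grip":6.5,"dx":0,"dy":-5,"dz":0,"spin":0},{"grip":6.5,"dx":0,"dy":-10,"dz":0,"spin":0},{"grip":6.5,"dx":5,"dy":-15,"dz":1,"spin":0},{"grip":6.5,"dx":10,"dy":-19,"dz":2,"spin":0},{"grip":6.5,"dx":15,"dy":-19,"dz":4,"spin":0},{"grip":6.5,"dx":20,"dy":-19,"dz":6,"spin":0},{"grip":6.5,"dx":25,"dy":-19,"dz":8,"spin":0},{"grip":6.5,"dx":30,"dy":-19,"dz":8,"spin":0},{"grip":6.5,"dx":30,"dy":-19,"dz":8,"spin":0},{"grip":6.5,"dx":30,"dy":-19,"dz":8,"spin":0}]'; python3 to.py 0 0 0 0; python3 - <<'E'
from h import *
t=shot("top"); save(t,"t14.pkl"); s=shot("scene"); save(s,"s14.pkl")
z=lambda k,x0,y0,x1,y1,f:cv2.resize(k["color"][y0:y1,x0:x1,::-1],None,fx=f,fy=f,interpolation=cv2.INTER_CUBIC)
a=z(t,310,150,440,290,3); b=z(t,75,120,195,260,3); c=np.hstack([a,b])
d=z(s,130,190,380,270,3)[:, :c.shape[1]]; d=np.pad(d,((0,max(0,0)),(0,c.shape[1]-d.shape[1]),(0,0)))
o=np.vstack([c,d])[:600]; print(o.shape,c.shape); cv2.imwrite("pics/f.png",o)
E
```

```text
clock: 44.38
eef_pos: [451.6, 53.7, 211.8]
eef_rot: [-1.571, 0.0, 1.459]
wrist_force: [0.3, 0.0, -0.1]
finger_gap: 65.4
t 44.375 pos [451.6  53.7 211.8] rot [-90.    0.   83.6] F [ 0.31  0.01 -0.12] gap 65.4
dx -10.37 dy 21.19 dz 44.27 spin 83.6
(600, 750, 3) (420, 750, 3)
```

View pics/f.png

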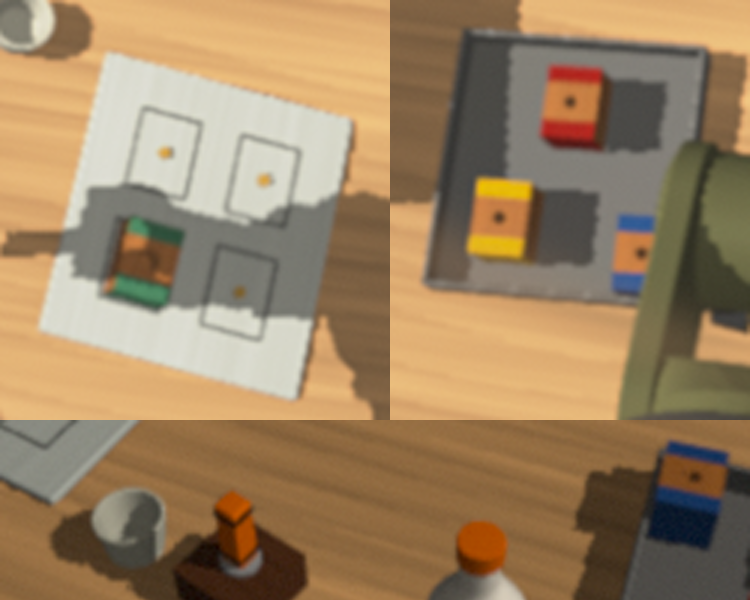

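Green sits in its outlined seat, hole up. The gauge is home, and red and yellow are well inside the tray. Blue seems to lie nearer the tray's near wall than where I set it, so I'm measuring it.

```bash
python3 - <<'E'
from h import *
np.set_printoptions(precision=1,suppress=True)
t=load("t14.pkl"); s=load("s14.pkl")
L=lambda p:un(np.array(p,float)-[390,0],75,120,3); P=lambda p:un(p,310,150,3); S=lambda p:un(np.array(p,float)-[0,420],130,190,3)
for z in(45,73): print(z,"top blue",px2w(t,L((641,253)),z),"scene",px2w(s,S((696,476)),z))
print("red,yel",px2w(t,L([(570,102),(499,217)]),45)); g=px2w(t,P((153,260)),48); print("green hole",g, "pins",px2w(t,P([(165,153),(264,180),(239,292)]),12))
R=lambda v:np.array([[np.cos(v),-np.sin(v)],[np.sin(v),np.cos(v)]])
for p in px2w(t,L([(570,102),(499,217),(641,253)]),45): print("in tray",R(np.radians(5)).T@(p[:2]-[560.6,303.5]))
print("green corners",*rect(t,P([(130,217),(184,236),(165,305),(112,286)]),48))
print("gauge top/collar",px2w(s,S((233,502)),94),px2w(s,S((239,560)),38),"t12 blue prediction")
t13=load("t13.pkl"); cv2.imwrite("pics/blue.png",np.hstack([cv2.resize(k["color"][a:a+60,b:b+60,::-1],None,fx=6,fy=6,interpolation=cv2.INTER_CUBIC) for k,a,b in((s,175,335),(t,180,140))]))
E
```

```text
45 top blue [[497.9 225.6  45. ]] scene [[497.2 227.   45. ]]
73 top blue [[493.6 218.9  73. ]] scene [[524.  228.5  73. ]]
red,yel [[610.6 308.7  45. ]
 [508.  344.9  45. ]]
green hole [[ 497.2 -255.6   48. ]] pins [[ 591.5 -264.    12. ]
 [ 582.1 -348.    12. ]
 [ 487.6 -336.2   12. ]]
in tray [50.3  0.8]
in tray [-48.8  45.8]
in tray [-69.3 -72.1]
green corners [ 495.9 -251.6] 44.13864136703461 56.35342310321439 -100.81378289777528 171.5081736753196
gauge top/collar [[681.6 -38.3  94. ]] [[685.2 -38.2  38. ]] t12 blue prediction
```

View pics/blue.png

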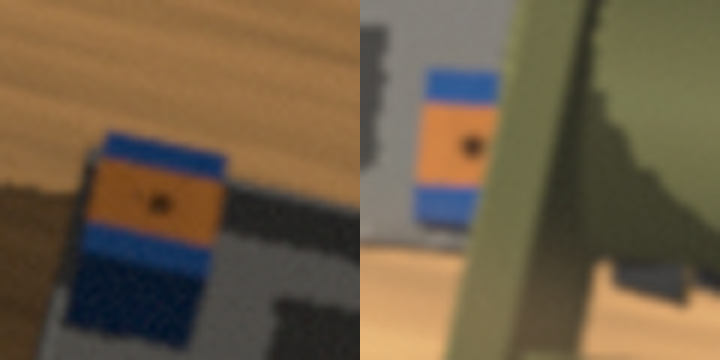

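Both cameras agree on blue at a top height of 45 mm. It lies flat on the tray floor at tray coordinates (-69, -72), so it was nudged after release but is inside the limits. Green is about 3 mm from its seat centre. Handing in.

```bash
python3 -c "
from cell import ticket; print(ticket.sign_off())"
```

```text
the job is handed in; nothing more can be done
None
```

I handed the job in at about 44 s on the robot's clock. The hand-in gives no verdict.

**Gauge:** I took it from its stand, dipped it in the wax pot, and tried it in red, yellow, green and blue, in that order. Red, yellow and blue refused it at 5.5 to 7 N on the mouth. Green took it about 20 mm deep with no force. The gauge is back in its stand, within 0.5 mm of the height at which I picked it up.

**Last camera checks:**
- **Green:** it is on its seat, hole up, about 3 mm from the seat centre. I felt 12 N when pressing it onto the plate before letting go. The sensing pin itself cannot be read, so I am inferring that it is held down.
- **Red and yellow:** both are in the tray within about 2 mm of where I put them.
- **Blue:** it disagreed with my placing. It had shifted about 33 mm towards the tray corner, probably the random knock. Both cameras show it flat on the tray floor at (-69, -72) mm in tray axes, inside the limits.
- **Glue bottle:** it was never touched and still stood in the last picture.

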